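Pack the toy-car wheel kit and put its handle up

TASK

Pack the toy-car kit in the plywood tote: drop every red wheel that is on the bench into the jar and stand the cork sanding block on its sole on the floor of the empty tray beside it. Close the jar with the yellow lid: set it level on the mouth, turn it backward (counterclockwise from above) until it drops into the thread, then screw it forward until it is fully home. Last of all swing the carry handle up until it clicks upright, and leave the other things on the bench where they are.

Things in the scene. Friction and masses are not known exactly. Their poses are not given: they have to be found in the camera images.
- tote: Open plywood tote, fixed to the bench, 160 x 240 mm outside (its x, y), walls 10 mm thick, 65 mm high, origin at the centre of its underside, z up. A clear screw jar stands fixed in its +y half, an empty tray is its -y half, between them a low divider (y = 6 to 14 mm, top 55 mm high). At the start its bail handle lies folded to the tote's -x side.
- jar_mouth (a point): Centre of the jar's open mouth, at rim level, 98 mm above the bench, at y = +65 mm on the tote; axes as the tote's. Mouth 37 mm across inside; neck 44.5 mm across outside, its top 4 mm tapering to 41 mm. Jar body 68 mm across below a shoulder 36 to 26 mm under the rim; jar floor 84 mm under the rim.
- thread (a point): On the neck's axis, 12 mm below the rim: level of the right-handed thread, 56 mm across, three starts 120 degrees apart; where they face is not given and changes each run. A lid set on rests with its lugs on top of the thread, underside 13 to 9 mm below the rim; ridges there stop it from turning forward (clockwise from above).
- start (a point): On the neck's axis, 16 mm below the rim: where the lid's underside comes when its lugs drop into the thread starts, after 0 to 2.1 rad backward (counterclockwise), climbing a little, when let go or lightly pressed; it turns back no further. Sometimes it falls in at once. If it sits askew, lift it off and set it again.
- home (a point): On the neck's axis, 19 mm below the rim: where the lid's underside comes when screwed home (rim against the inside of its top), 1.0 to 1.8 rad forward (clockwise) of the drop; it sinks 3 mm on the way, then stops turning. The lid stays where it is left.
- tray (a point): Centre of the tray's floor, 10 mm above the bench, at y = -52 mm on the tote; axes as the tote's. Floor 140 mm (x) by 116 mm (y, from 58 mm to -58 mm of this point), walls to 55 mm above the floor on the three outer sides and 45 mm on the jar side.
- lid: Yellow ribbed screw lid, black line on top, 64 mm in diameter, 22 mm high, 50 g, right way up on the bench; origin at the centre of its underside (open side), z up through its top. Inside 19 mm deep, with three 3 mm lugs 120 degrees apart, 4 mm above the underside, tips on a circle 47.2 mm across (centre it on the neck within 2 mm to set it on).
- wheel1: Red wooden toy wheel with a pale hub, 28 mm in diameter, 12 mm thick, 15 g, lying flat at the start; origin at the centre of one flat face, z along its axis. Three to five of the five wheels are present; absent ones are None.
- wheel2: Red wooden toy wheel with a pale hub, 28 mm in diameter, 12 mm thick, 15 g, lying flat at the start; origin at the centre of one flat face, z along its axis. Three to five of the five wheels are present; absent ones are None.
- wheel3: Red wooden toy wheel with a pale hub, 28 mm in diameter, 12 mm thick, 15 g, lying flat at the start; origin at the centre of one flat face, z along its axis. Three to five of the five wheels are present; absent ones are None.
- wheel4: Red wooden toy wheel with a pale hub, 28 mm in diameter, 12 mm thick, 15 g, lying flat at the start; origin at the centre of one flat face, z along its axis. Three to five of the five wheels are present; absent ones are None.
- wheel5: Red wooden toy wheel with a pale hub, 28 mm in diameter, 12 mm thick, 15 g, lying flat at the start; origin at the centre of one flat face, z along its axis. Three to five of the five wheels are present; absent ones are None.
- block: Cork sanding block with a brown sole, 70 x 36 x 28 mm (x, y, z), 90 g, standing on its sole; origin at the centre of its underside, z up.
- handle (a joint): Angle of the bail handle: 0 lying out level to the tote's -x side, 1.571 upright at its end stop. It hinges about the tote's y axis, 55 mm above the bench, over the tote's centre. It turns easily and falls back to 0 (1.5 N at the bar) if let go early; from about 1.2 to 1.4 rad a spring plunger resists (2 N more), then it snaps to 1.571 and stays.
- handle_bar (a point): Middle of the handle's round wooden cross bar, 16 mm in diameter, 250 mm long along the tote's y axis, 135 mm from the hinge line; at the start it is 55 mm above the bench, 47 mm clear of the tote's wall.
- car: Bystander: wooden toy car, 110 x 42 x 38 mm, origin under its centre.
- tape: Bystander: roll of paper tape lying flat, 60 mm across, 24 mm high, origin under its centre.
- offcut: Bystander: pale wood offcut, 85 x 45 x 18 mm, origin under its centre.
- glue: Bystander: white glue bottle with orange cap, 56 mm across, 150 mm high, origin under its centre.
- screwdriver: Bystander: screwdriver lying beyond the tote.
- mallet: Bystander: small wooden mallet lying near the robot on its left.
- pencils: Bystander: blue cup of pencils, 70 mm across, 165 mm high with pencils, origin under its centre.

How it is judged:
By the outcome, as a careful person would: the job done as asked, in the order asked, and still so for the second after the job is handed in, with the robot touching nothing.
Of wheel1, wheel2, wheel3, wheel4, wheel5 only 3 to 5 are there at a start; the rules pass over those that are not, and their reading is None.
At some moment in a run one of block, wheel1, wheel2, wheel3, wheel4, wheel5 may be knocked a few centimetres aside while the robot is not near it.
It also fails if it takes over 210 s, if anything falls off the work surface, if the arm or the gripper's body presses on something with over 40 N, if the wrist force passes 120 N, or if a joint passes its speed limit or range.

ROBOT

A 7-joint arm with a two-finger parallel gripper is mounted at the origin on the work surface. World frame = base frame: x ahead of the robot, y to its left, z up, the work surface at z = 0. Lengths are in m, angles in rad, forces in N, time in s.
With the tool pointing down it reaches from about 0.425 to 0.925 m from the base axis. Payload 6.8 kg.
Tool frame: the origin (TCP) lies at the very end of the fingers, on their centre line; the grasp point (between the pads) lies 19 mm behind it; z points along the fingers, y is the line along which they close (so a half turn about z gives the same grasp; the last joint's range is limited). The gripper opens to 85 mm and grips with 20 to 120 N. Pads are 22 mm wide; open, the fingers measure 114 mm over their backs; the gripper's body (76 mm by 85 mm) begins 54 mm behind the grasp point. The pads swing forward as they close: fully open they stand 13 mm farther back than shut.
Start: joints at [1.055, 0.477, 0.022, 1.555, -0.011, 1.109, -0.083], TCP at [0.268, -0.62, 0.231] pointing down, gripper open.
Joint ranges: [-2.96, 2.96], [-0.34, 2.1], [-1.41, 1.46], [0.24, 2.44], [-1.37, 4.51], [0.17, 1.92], [-2.96, 2.96]. Speed limits (rad/s): [2.39, 2.39, 3.14, 3.14, 3.14, 3.14, 3.14].

INTERFACE

Orientations are given as a rotation vector (axis times angle).
In Python, from bench import get_obs, grab_frame, hand_in gives the robot as it stands.
- The arm moves only by the tool drive_tool, never from a script. Its argument "rows" is a list of rows, each an object with "offset": the shift along the tool's x, y, z as a fraction of full scale, a list of three; "rotation": the turn, a rotation vector about the tool's x, y, z as a fraction of full scale, a list of three; "claw": the opening, from 0 (shut) to 1 (fully open). In form: [{"offset": [tx, ty, tz], "rotation": [wx, wy, wz], "claw": claw}, ...]. A call has 1 to 20 rows; each row is the pose to reach, as a shift and turn from the pose commanded when the call began, along the tool's axes at that moment; what a row does not reach only later rows make up. Full scale, the value 1, is 0.15 m for a shift and 2 rad for a turn. A row lasts 1/12 s, in which the tool goes at most 41.7 mm and 7.16 degrees, less where a joint would pass 70% of its speed; a pose out of reach is approached as far as the arm can. A call with a number of a shift or a turn outside -1 to 1 is refused whole. A call with a gripper value outside its range is refused whole. The fingers move at their own pace and stop on an object; "force" is the grip in N (left out, the last holds). Time passes only in rows, so rows that repeat a pose let the fingers close. It gives the time, the measured TCP pose, the force, the opening and the grip force at its end, in the units of the state.
- get_obs(): the state, without advancing time (a new reading comes with each control period).
- grab_frame(name): name is "scene" or "top"; returns a dict with "frame" (400x640x3 uint8, red, green, blue), "z_map" (400x640 float32, m along the optical axis (not along the pixel's ray), 0 where there is no reading), "vfov" (degrees; the focal length in pixels is half the picture's height over the tangent of half this angle, whatever the lens; pixels are square), "cx", "cy" (the principal point, pixels), "R" (3x3) and "t" (3): a world point X has camera coordinates R X + t. Camera axes: x right, y down, z forward; pixel columns grow to the right and rows downward; lengths in m; the calibration is good to about 2 mm. A picture is of the moment at which its call begins.
- hand_in(): hands the job in; it is judged then, once.
The state is a dict: "clock": time; "joints": joint angles; "qvel": joint speeds; "tau": joint torques, N m; "tcp_pos": TCP position; "orientation": TCP orientation; "contact_force": force on the tool from outside, world axes, zero at the start; "moment": the same for the moment, N m; "grip_width": finger opening in m; "gripper_force": force on a finger pad.
Only numpy, scipy, OpenCV 4.12 (cv2) and the standard library are available. Lean on these libraries where they do the work, as an engineer would, in place of code of your own. Each camera call takes 0.05 s, during which the arm holds its last target. There are 200 camera calls.

## Working session

There is one attempt and no reset: what is moved stays moved. The work goes in short steps, Python scripts to look and compute and a tool call to move; the robot and the scene stay as the last step left them, time stands still between calls to the robot, and variables do not carry over. Pictures are saved under pics/ and viewed, at most 14 in all, crops included, and the job is handed in when it is done.

Besides the shell and the picture viewer there is one more tool, called after "Call:" by a JSON object that holds its "op" and its "data". drive_tool: Moves the arm, as the interface text tells. Its arguments: {"type":"object","properties":{"rows":{"type":"array","items":{"type":"object","properties":{"offset":{"type":"array","items":{"type":"number"}},"rotation":{"type":"array","items":{"type":"number"}},"claw":{"type":"number"}}}},"force":{"type":"number"}},"required":["rows"]}

```bash
ls; mkdir -p pics
python3 - <<'E'
from bench import get_obs, grab_frame
import cv2,numpy as np
o=get_obs(); print({k:np.round(v,3) for k,v in o.items()})
for n in("scene","top"):
    f=grab_frame(n); cv2.imwrite(f"pics/{n}0.png",f["frame"][:,:,::-1]); np.savez(f"{n}0.npz",**f)
    print(n,f["vfov"],f["cx"],f["cy"],np.round(f["R"],3).tolist(),np.round(f["t"],3), -f["R"].T@f["t"])
E
```

```text
pics
{'clock': np.float64(0.0), 'joints': array([ 1.055,  0.478,  0.022,  1.556, -0.012,  1.109, -0.083]), 'qvel': array([ 0.001,  0.   ,  0.   , -0.   ,  0.   , -0.001, -0.001]), 'tau': array([-1.0000e-03, -5.9647e+01,  1.6080e+00, -2.8120e+01,  1.3000e-02,
        9.0000e-03,  0.0000e+00]), 'tcp_pos': array([ 0.267, -0.619,  0.23 ]), 'orientation': array([-3.075e+00, -6.360e-01,  1.000e-03]), 'contact_force': array([ 0.697, -0.317,  0.967]), 'moment': array([-0.003,  0.032, -0.026]), 'gripper_force': np.float64(0.0), 'grip_width': np.float64(0.086)}
scene 49.960438853371386 322.77996779514166 200.71178508951417 [[-0.374, 0.927, -0.008], [0.742, 0.294, -0.603], [-0.557, -0.232, -0.798]] [ 0.162 -0.347  1.516] [1.16194842 0.30336473 1.00120145]
top 46.76062260284292 322.4347178662673 198.02999124146103 [[-0.097, -0.995, -0.004], [-0.974, 0.096, -0.204], [0.204, -0.016, -0.979]] [0.085 0.535 1.459] [0.23277587 0.05704474 1.53798966]
```

View pics/scene0.png

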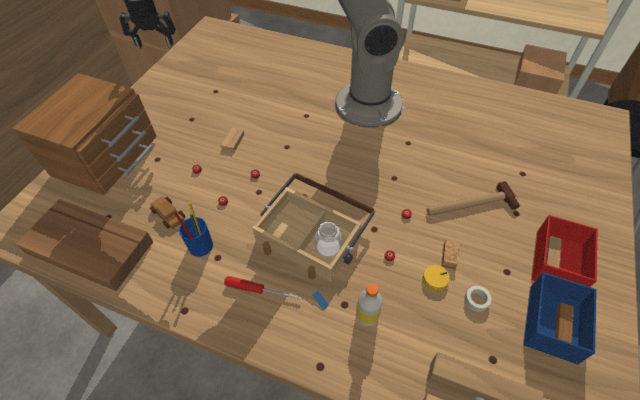

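View pics/top0.png

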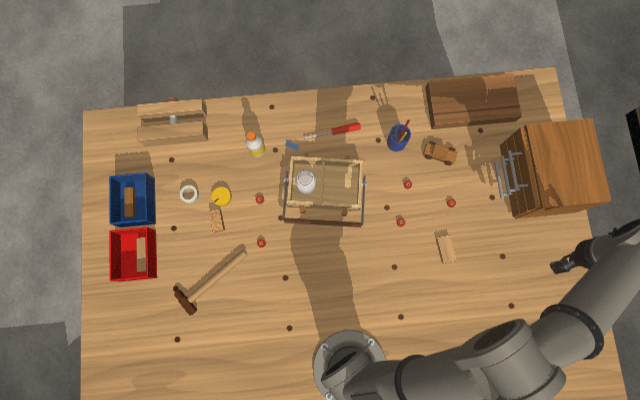

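Both views show five red wheels: scene (197,169), (255,174), (223,201), (406,214), (390,256). The tote is mid-bench with the jar at scene (328,236) and the handle on the robot's side. The lid is at scene (436,278) and the cork block at (451,253).

```bash
cat > h.py <<'E'
import numpy as np,cv2
from bench import get_obs,grab_frame
from scipy.spatial.transform import Rotation as Rot
def load(n): 
    d=np.load(f"{n}0.npz"); return {k:d[k] for k in d}
def foc(f): return 200/np.tan(np.radians(float(f["vfov"]))/2)
def ray(f,uv,z):
    uv=np.atleast_2d(uv).astype(float)
    d=np.c_[(uv[:,0]-f["cx"])/foc(f),(uv[:,1]-f["cy"])/foc(f),np.ones(len(uv))]@f["R"]
    c=-f["R"].T@f["t"]; return c+d*((z-c[2])/d[:,2])[:,None]
def cloud(f):
    v,u=np.mgrid[:400,:640]; z=f["z_map"]
    p=np.dstack([(u-f["cx"])/foc(f)*z,(v-f["cy"])/foc(f)*z,z])-f["t"]
    return p@f["R"]
def hsv(f): return cv2.cvtColor(f["frame"],cv2.COLOR_RGB2HSV)
def blobs(m,amin=15):
    n,l,s,c=cv2.connectedComponentsWithStats(m.astype(np.uint8)); return [(c[i],s[i,4],l==i) for i in range(1,n) if s[i,4]>=amin]
def wheels(f):
    h=hsv(f);P=cloud(f); m=((h[...,0]<7)|(h[...,0]>172))&(h[...,1]>130)&(h[...,2]>70)
    m=cv2.morphologyEx(m.astype(np.uint8),cv2.MORPH_CLOSE,np.ones((5,5)))
    return [(np.round(c,1),a,np.round(ray(f,c,0.008)[0],4)) for c,a,_ in blobs(m,25) if a<160]
E
python3 - <<'E'
from h import *
for n in("scene","top"):
    f=load(n);P=cloud(f);h=hsv(f)
    print(n)
    for w in wheels(f): print("w",w)
    m=(h[...,0]>20)&(h[...,0]<32)&(h[...,1]>170)&(h[...,2]>120)&(P[...,2]>.008)
    for c,a,l in blobs(m,40): 
        q=P[l]; t=q[q[:,2]>.018]; print("yel",c,a,ray(f,c,.022)[0].round(4),np.median(q[:,2]).round(4),((t.max(0)+t.min(0))/2).round(4) if len(t) else 0)
    # block & tote by height
    r=(P[...,0]>.4)&(P[...,0]<.75)&(P[...,1]>-.25)&(P[...,1]<.25)
    t=r&(abs(P[...,2]-.065)<.004); 
    print("rim",t.sum(),cv2.minAreaRect(P[t][:,:2].astype(np.float32)))
    j=r&(P[...,2]>.085)&(P[...,2]<.11); q=P[j];print("jar top",j.sum(),q.min(0).round(4),q.max(0).round(4),q.mean(0).round(4))
    b=(P[...,2]>.022)&(P[...,2]<.034)&(P[...,1]>.2)&(P[...,1]<.5)&(P[...,0]>.4)&(P[...,0]<.75)
    for c,a,l in blobs(b,30): print("blk",c,a,P[l].mean(0).round(4),cv2.minAreaRect(P[l][:,:2].astype(np.float32)))
    g=P[300:380,200:300] if n=="scene" else P[250:300,300:330]
    print("bench z",np.median(g[...,2]),g[...,2].std())
    im=f["frame"][:,:,::-1]; c=im[165:305,235:495] if n=="scene" else im[130:260,180:380]
    cv2.imwrite(f"pics/{n}_c.png",cv2.resize(c,None,fx=3,fy=3,interpolation=cv2.INTER_CUBIC))
E
```

```text
scene
w (array([196.2, 168.6]), np.int32(62), array([ 0.4972, -0.3947,  0.008 ]))
w (array([254.9, 173.6]), np.int32(59), array([ 0.4488, -0.2167,  0.008 ]))
w (array([222.5, 200.6]), np.int32(70), array([ 0.5757, -0.2566,  0.008 ]))
w (array([406.1, 213.5]), np.int32(77), array([0.4237, 0.2511, 0.008 ]))
w (array([182.5, 224.3]), np.int32(69), array([ 0.6894, -0.3189,  0.008 ]))
w (array([389.5, 255.4]), np.int32(85), array([0.5715, 0.2464, 0.008 ]))
yel [435.99561404 277.11622807] 456 [0.5968 0.3735 0.022 ] 0.0206 [0.8614 0.3537 0.5096]
yel [367.56190476 317.73333333] 105 [0.7615 0.2474 0.022 ] 0.0454 [0.7655 0.2481 0.0449]
rim 1338 ((0.6116902232170105, -0.040958017110824585), (0.38673415780067444, 0.32563072443008423), 81.5004653930664)
jar top 298 [ 0.581  -0.2499  0.085 ] [0.7499 0.2273 0.1086] [0.65   0.0179 0.0922]
blk [450.60240964 251.48795181] 332 [0.5123 0.3917 0.0265] ((0.5103687644004822, 0.39199885725975037), (0.07335596531629562, 0.03613239526748657), 7.936280727386475)
blk [439.92857143 271.23809524] 42 [0.5775 0.3789 0.0232] ((0.5774581432342529, 0.37668031454086304
[... 1122 characters left out ...]
22 ] 0.0517 [0.4877 0.1581 0.7831]
yel [220.97894737 196.22105263] 285 [0.5874 0.3703 0.022 ] 0.0214 [0.4256 0.2291 0.778 ]
rim 909 ((0.5867480039596558, 0.002474486827850342), (0.4971354007720947, 0.3010736405849457), 88.54967498779297)
jar top 236 [ 0.576 -0.25   0.085] [0.7485 0.2499 0.1093] [0.664  0.0751 0.0943]
blk [222.08433735 193.51807229] 83 [0.5958 0.3656 0.0244] ((0.5964969992637634, 0.3671266436576843), (0.052891142666339874, 0.043187517672777176), 35.37555694580078)
blk [215.81192661 220.39908257] 218 [0.5062 0.3904 0.0274] ((0.5066182017326355, 0.3910118341445923), (0.0705593079328537, 0.036761268973350525), 7.428126811981201)
bench z -0.0006306675682767118 0.09717630483897809
```

View pics/scene_c.png

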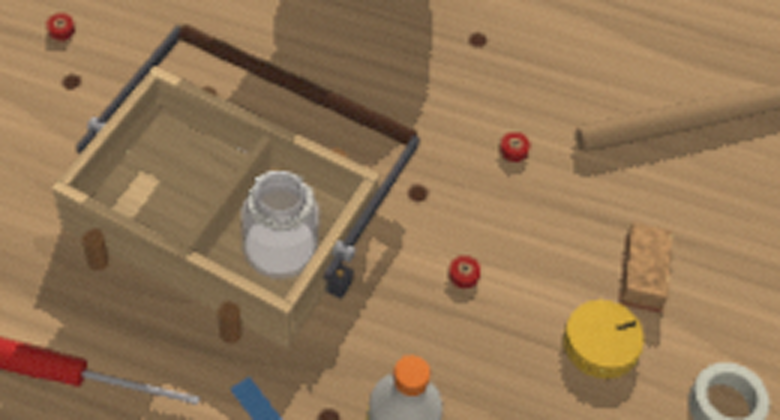

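View pics/top_c.png

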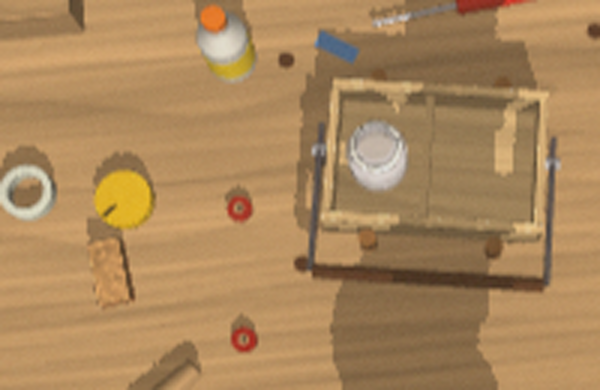

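The crops confirm it: the tote's near side is at top-crop y≈230 with the bar at y≈280. The jar mouth is centred at scene-crop (281,192) and top-crop (379,143).

Run:
```python
from h import *
for n in("scene","top"):
    f=load(n);P=cloud(f);h=hsv(f);im=f["frame"]
    r=(P[...,0]>.48)&(P[...,0]<.74)&(P[...,1]>-.16)&(P[...,1]<.2)
    t=r&(abs(P[...,2]-.064)<.0035)&(P[...,2]>0)
    t=cv2.morphologyEx(t.astype(np.uint8),cv2.MORPH_OPEN,np.ones((2,2)))
    bl=sorted(blobs(t,30),key=lambda b:-b[1])
    for c,a,l in bl[:4]: print(n,"rim",c.round(1),a,cv2.minAreaRect(P[l][:,:2].astype(np.float32)))
    j=r&(P[...,2]>.088)&(P[...,2]<.105)
    for c,a,l in blobs(j,20):
        q=P[l]; print("jar",c.round(1),a,ray(f,c,.098)[0].round(4),q.min(0).round(4),q.max(0).round(4))
    m=r*1 # bar
    d=(im.max(2)<75)&(P[...,0]>.4)&(P[...,0]<.53)&(P[...,1]>-.2)&(P[...,1]<.2)&(P[...,2]>.045)&(P[...,2]<.075)
    for c,a,l in blobs(d,60): 
        q=P[l]; print("bar",c.round(1),a,q.mean(0).round(4),cv2.minAreaRect(q[:,:2].astype(np.float32)))
ms={"scene":((281,192),(235,165)),"top":((379,143),(180,130))}
# clicked
for n,((u,v),(ou,ov)) in ms.items(): print(n,"mouth",ray(load(n),(ou+u/3-.33,ov+v/3-.33),.098).round(4))
cs={"scene":[(156,68),(380,176),(289,308),(57,188)],"top":[(330,78),(549,92),(545,238),(318,226)]}
for n,c in cs.items():
    o=ms[n][1]; q=ray(load(n),[(o[0]+u/3-.33,o[1]+v/3-.33) for u,v in c],.065); print(n,q[:,:2].round(4).tolist(),q.mean(0).round(4))
```

```text
scene rim [312.3 242.6] 609 ((0.8616867661476135, 0.0882357805967331), (0.6848672032356262, 0.2769603431224823), 13.602110862731934)
scene rim [305.  199.9] 225 ((0.8020716905593872, 0.16195334494113922), (0.7592417597770691, 0.14692112803459167), 32.40400695800781)
scene rim [328.6 243. ] 108 ((0.6070014238357544, 0.09770724177360535), (0.05045114457607269, 0.08264531195163727), 49.9731330871582)
scene rim [272.7 206.3] 43 ((0.5716638565063477, -0.09289363771677017), (0.014739072881639004, 0.03196689486503601), 76.61277770996094)
jar [327.9 230.7] 147 [0.6139 0.0879 0.098 ] [0.5858 0.0572 0.088 ] [0.6344 0.1119 0.1008]
bar [330.  193.2] 436 [0.4715 0.0366 0.0582] ((0.4866967499256134, 0.03708731383085251), (0.08337637037038803, 0.26658615469932556), 0.07698790729045868)
jar [304.9 178.8] 85 [0.6004 0.0833 0.098 ] [0.5781 0.0579 0.0881] [0.6281 0.1098 0.1035]
scene mouth [[0.6079 0.0868 0.098 ]]
top mouth [[0.6048 0.0794 0.098 ]]
scene [[0.502, -0.0804], [0.5401, 0.1533], [0.6904, 0.1264], [0.6559, -0.1042]] [0.5971 0.0238 0.065 ]
top [[0.6925, 0.1272], [0.6527, -0.1118], [0.4906, -0.0888], [0.5277, 0.1539]] [0.5909 0.0201 0.065 ]
```

Call:
{"op": "drive_tool", "data": {"rows": [{"offset":[1,-0.38,0],"rotation":[0,0,0.204],"claw":0.7},{"offset":[1,-0.38,0],"rotation":[0,0,0.204],"claw":0.7},{"offset":[1,-0.38,0],"rotation":[0,0,0.204],"claw":0.7},{"offset":[1,-0.38,0],"rotation":[0,0,0.204],"claw":0.7},{"offset":[1,-0.38,0],"rotation":[0,0,0.204],"claw":0.7},{"offset":[1,-0.38,0],"rotation":[0,0,0.204],"claw":0.7}], "force": 30}}

```text
clock: 0.6
tcp_pos: [0.3855, -0.5052, 0.2309]
orientation: [-3.14, -0.01, -0.0]
contact_force: [-1.0, -0.8, -0.7]
grip_width: 0.0599
gripper_force: 0.0
```

Call:
{"op": "drive_tool", "data": {"rows": [{"offset":[0.73,-0.73,0.3],"rotation":[0,0,0],"claw":0.7},{"offset":[0.73,-0.73,0.7],"rotation":[0,0,0],"claw":0.7},{"offset":[0.73,-0.73,1],"rotation":[0,0,0],"claw":0.7},{"offset":[0.73,-0.73,1],"rotation":[0,0,0],"claw":0.7},{"offset":[0.73,-0.73,1],"rotation":[0,0,0],"claw":0.7},{"offset":[0.73,-0.73,1],"rotation":[0,0,0],"claw":0.7},{"offset":[0.73,-0.73,1],"rotation":[0,0,0],"claw":0.7}]}}

```text
clock: 1.18
tcp_pos: [0.4914, -0.3958, 0.0779]
orientation: [-3.137, -0.005, 0.008]
contact_force: [-0.4, -0.3, -0.4]
grip_width: 0.0596
gripper_force: 0.0
```

```bash
cat > look.py <<'E'
from h import *
o=get_obs();print(o["clock"].round(2),o["tcp_pos"].round(4),Rot.from_rotvec(o["orientation"]).as_matrix().round(3).tolist())
for n in("scene","top"):
    f=grab_frame(n); np.savez(f"{n}1.npz",**f)
    print(n,[(w[2][:2].tolist(),int(w[1])) for w in wheels(f)])
E
python3 look.py
```

```text
Traceback (most recent call last):
  File "look.py", line 2, in <module>
    o=get_obs();print(o["clock"].round(2),o["tcp_pos"].round(4),Rot.from_rotvec(o["orientation"]).as_matrix().round(3).tolist())
                      ^^^^^^^^^^^^^^^^
AttributeError: 'float' object has no attribute 'round'
```

Call:
{"op": "drive_tool", "data": {"rows": [{"offset":[0.02,0,0.25],"rotation":[0,0,0],"claw":0.7},{"offset":[0.02,0,0.42],"rotation":[0,0,0],"claw":0.7},{"offset":[0.02,0,0.5],"rotation":[0,0,0],"claw":0.7},{"offset":[0.02,0,0.5],"rotation":[0,0,0],"claw":0.7},{"offset":[0.02,0,0.5],"rotation":[0,0,0],"claw":0.2},{"offset":[0.02,0,0.5],"rotation":[0,0,0],"claw":0.2},{"offset":[0.02,0,0.5],"rotation":[0,0,0],"claw":0.2},{"offset":[0.02,0,0.5],"rotation":[0,0,0],"claw":0.2},{"offset":[0.02,0,0.5],"rotation":[0,0,0],"claw":0.2}]}}

```text
clock: 1.93
tcp_pos: [0.4962, -0.4, 0.0089]
orientation: [3.139, -0.001, 0.004]
contact_force: [-2.1, -0.4, 5.7]
grip_width: 0.0251
gripper_force: 29.1
```

```bash
sed -i 's/o\["clock"\].round(2)/round(o["clock"],2)/' look.py; sed -i 's/o\["tcp_pos"\].round(4)/np.round(o["tcp_pos"],4),o["grip_width"],o["gripper_force"],np.round(o["contact_force"],1)/' look.py
python3 look.py
```

```text
1.93 [ 0.4962 -0.4     0.0089] 0.025103232114495368 29.08923178911209 [-2.1 -0.4  5.7] [[1.0, -0.001, 0.003], [-0.001, -1.0, -0.003], [0.003, 0.003, -1.0]]
scene [([0.5021, -0.4018], 29), ([0.4484, -0.2171], 59), ([0.5758, -0.2564], 71), ([0.4239, 0.2511], 76), ([0.6886, -0.3199], 69), ([0.5712, 0.2462], 85)]
top [([0.767, -0.2723], 33), ([0.5708, -0.2599], 47), ([0.5677, 0.2444], 49), ([0.444, -0.2199], 48), ([0.4201, 0.2501], 52)]
```

Call:
{"op": "drive_tool", "data": {"rows": [{"offset":[0,0,-0.3],"rotation":[0,0,0],"claw":0.2},{"offset":[0,0,-0.6],"rotation":[0,0,0],"claw":0.2},{"offset":[0,0,-0.9],"rotation":[0,0,0],"claw":0.2},{"offset":[0,0,-0.9],"rotation":[0,0,0],"claw":0.2},{"offset":[0,0,-0.9],"rotation":[0,0,0],"claw":0.2}]}}

```text
clock: 2.45
tcp_pos: [0.498, -0.4006, 0.1475]
orientation: [3.136, -0.001, 0.014]
contact_force: [-0.1, -0.4, -1.0]
grip_width: 0.0255
gripper_force: 29.5
```

```bash
python3 look.py
python3 - <<'E'
from h import *
a=[]
for n in("scene","top"):
    f=dict(np.load(f"{n}1.npz")); X=np.array([0.496,-.4,.13]); c=f["R"]@X+f["t"]; u=int(c[0]/c[2]*foc(f)+f["cx"]);v=int(c[1]/c[2]*foc(f)+f["cy"])
    print(u,v); a.append(cv2.resize(f["frame"][max(v-30,0):,max(u-40,0):][:60,:80,::-1],(400,300),interpolation=cv2.INTER_CUBIC))
cv2.imwrite("pics/g1.png",np.hstack(a))
E
```

```text
2.45 [ 0.498  -0.4006  0.1475] 0.025473013473894343 29.47019934654236 [-0.1 -0.4 -1. ] [[1.0, -0.001, 0.009], [-0.001, -1.0, -0.006], [0.009, 0.006, -1.0]]
scene [([0.398, -0.516], 33), ([0.4488, -0.2166], 62), ([0.5751, -0.2566], 69), ([0.4237, 0.2511], 77), ([0.6892, -0.3192], 72), ([0.5712, 0.2462], 85)]
top [([0.7732, -0.2767], 31), ([0.5708, -0.2601], 45), ([0.5676, 0.2442], 50), ([0.4438, -0.2201], 45), ([0.4201, 0.2504], 51)]
184 139
462 193
```

View pics/g1.png

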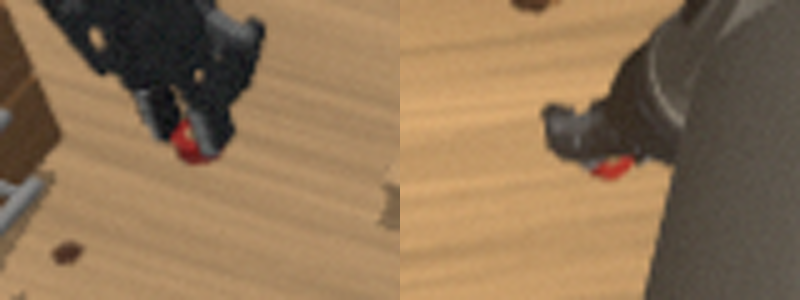

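Call:
{"op": "drive_tool", "data": {"rows": [{"offset":[0.24,-1,0],"rotation":[0,0,0],"claw":0.2},{"offset":[0.24,-1,0],"rotation":[0,0,0],"claw":0.2},{"offset":[0.24,-1,0],"rotation":[0,0,0],"claw":0.2},{"offset":[0.24,-1,0],"rotation":[0,0,0],"claw":0.2}]}}

```text
clock: 2.88
tcp_pos: [0.5311, -0.2436, 0.1396]
orientation: [-3.139, -0.004, 0.004]
contact_force: [1.1, 0.6, -0.2]
grip_width: 0.0254
gripper_force: 29.5
```

Call:
{"op": "drive_tool", "data": {"rows": [{"offset":[0.24,-1,0],"rotation":[0,0,0],"claw":0.2},{"offset":[0.24,-1,0],"rotation":[0,0,0],"claw":0.2},{"offset":[0.24,-1,0],"rotation":[0,0,0],"claw":0.2},{"offset":[0.24,-1,0],"rotation":[0,0,0],"claw":0.2}]}}

```text
clock: 3.22
tcp_pos: [0.5668, -0.0935, 0.1397]
orientation: [-3.14, -0.006, 0.004]
contact_force: [0.7, 0.9, 0.3]
grip_width: 0.0251
gripper_force: 29.5
```

Call:
{"op": "drive_tool", "data": {"rows": [{"offset":[0.24,-1,0],"rotation":[0,0,0],"claw":0.2},{"offset":[0.24,-1,0],"rotation":[0,0,0],"claw":0.2},{"offset":[0.24,-1,0],"rotation":[0,0,0],"claw":0.2},{"offset":[0.24,-1,0],"rotation":[0,0,0],"claw":0.2},{"offset":[0.24,-1,0],"rotation":[0,0,0],"claw":0.2}]}}

```text
clock: 3.63
tcp_pos: [0.6031, 0.0613, 0.1398]
orientation: [-3.137, -0.017, 0.003]
contact_force: [-0.9, 1.4, 0.0]
grip_width: 0.0252
gripper_force: 29.5
```

```bash
python3 look.py
python3 - <<'E'
from h import *
a=[]
for n in("scene","top"):
    f=dict(np.load(f"{n}1.npz")); X=get_obs()["tcp_pos"]; c=f["R"]@X+f["t"]; u=int(c[0]/c[2]*foc(f)+f["cx"]);v=int(c[1]/c[2]*foc(f)+f["cy"])
    print(u,v); a.append(cv2.resize(f["frame"][max(v-30,0):,max(u-40,0):][:60,:80,::-1],(400,300),interpolation=cv2.INTER_CUBIC))
cv2.imwrite("pics/g2.png",np.hstack(a))
E
```

```text
3.63 [0.6031 0.0613 0.1398] 0.025216669080626225 29.541625678539276 [-0.9  1.4  0. ] [[1.0, 0.011, -0.002], [0.011, -1.0, 0.005], [-0.002, -0.005, -1.0]]
scene [([0.4489, -0.2168], 61), ([0.5755, -0.2565], 70), ([0.4239, 0.251], 78), ([0.5196, 0.024], 73), ([0.6896, -0.3184], 71), ([0.5712, 0.2461], 87)]
top [([0.7707, -0.2747], 30), ([0.5705, -0.26], 46), ([0.5677, 0.2444], 49), ([0.4441, -0.2197], 47), ([0.4201, 0.2501], 52)]
316 213
313 174
```

View pics/g2.png

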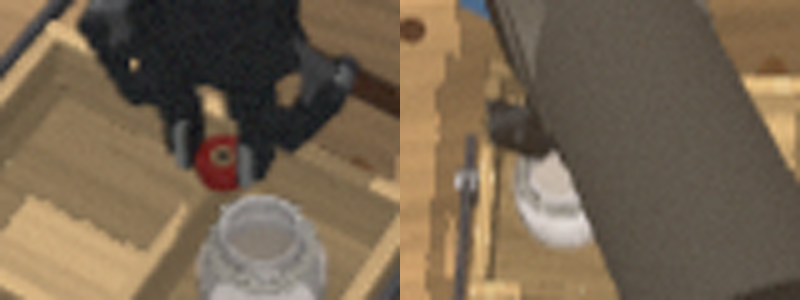

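Call:
{"op": "drive_tool", "data": {"rows": [{"offset":[0.015,-0.15,0],"rotation":[0,0,0],"claw":0.2},{"offset":[0.015,-0.15,0],"rotation":[0,0,0],"claw":0.2},{"offset":[0.015,-0.15,0.1],"rotation":[0,0,0],"claw":0.2},{"offset":[0.015,-0.15,0.15],"rotation":[0,0,0],"claw":0.2},{"offset":[0.015,-0.15,0.15],"rotation":[0,0,0],"claw":0.2},{"offset":[0.015,-0.15,0.15],"rotation":[0,0,0],"claw":0.2}]}}

```text
clock: 4.23
tcp_pos: [0.6049, 0.0724, 0.118]
orientation: [3.141, -0.003, -0.003]
contact_force: [-0.8, -0.9, 0.5]
grip_width: 0.025
gripper_force: 29.6
```

```bash
cat > crop.py <<'E'
from h import *
import sys
X=get_obs()["tcp_pos"];a=[]
for n in("scene","top"):
    f=grab_frame(n); c=f["R"]@X+f["t"]; u=int(c[0]/c[2]*foc(f)+f["cx"]);v=int(c[1]/c[2]*foc(f)+f["cy"])
    a.append(cv2.resize(f["frame"][max(v-30,0):,max(u-40,0):][:60,:80,::-1],(400,300),interpolation=cv2.INTER_CUBIC))
    if n=="scene": a[0][148:152,190:210]=(0,255,0)
cv2.imwrite(f"pics/{sys.argv[1]}.png",np.hstack(a)); print(X,get_obs()["contact_force"])
E
python3 crop.py g3
```

```text
[0.60488588 0.07237299 0.11802071] [-0.73994938 -0.48071615  0.36882192]
```

View pics/g3.png

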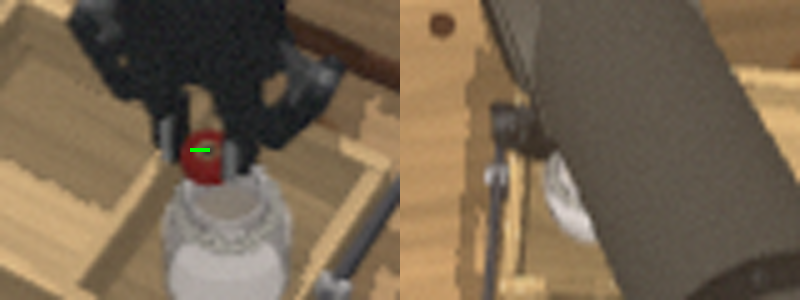

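The wheel is held level, but sits about 12 mm short of the mouth in y. I'll shift it over and release.

Call:
{"op": "drive_tool", "data": {"rows": [{"offset":[0,-0.08,0],"rotation":[0,0,0],"claw":0.2},{"offset":[0,-0.08,0],"rotation":[0,0,0],"claw":0.2},{"offset":[0,-0.08,0],"rotation":[0,0,0],"claw":0.2},{"offset":[0,-0.08,0],"rotation":[0,0,0],"claw":0.2},{"offset":[0,-0.08,0],"rotation":[0,0,0],"claw":0.6},{"offset":[0,-0.08,0],"rotation":[0,0,0],"claw":0.6},{"offset":[0,-0.08,0],"rotation":[0,0,0],"claw":0.6},{"offset":[0,-0.08,0],"rotation":[0,0,0],"claw":0.6}]}}

```text
clock: 5.0
tcp_pos: [0.6057, 0.0859, 0.1188]
orientation: [3.141, -0.001, 0.0]
contact_force: [-0.3, -0.4, -0.2]
grip_width: 0.0515
gripper_force: 0.0
```

```bash
python3 look.py; python3 crop.py g4
```

```text
5.0 [0.6057 0.0859 0.1188] 0.051452773578555135 0.0 [-0.3 -0.4 -0.2] [[1.0, -0.001, 0.0], [-0.001, -1.0, -0.0], [0.0, 0.0, -1.0]]
scene [([0.449, -0.2167], 63), ([0.5755, -0.2568], 71), ([0.4235, 0.2511], 76), ([0.689, -0.3196], 71), ([0.5711, 0.2464], 85)]
top [([0.7732, -0.2766], 26), ([0.5705, -0.26], 46), ([0.5678, 0.244], 49), ([0.4442, -0.22], 48), ([0.4201, 0.2501], 52)]
[0.60570269 0.08596993 0.11881174] [ 1.27146438 -0.15964896  0.42624566]
```

View pics/g4.png

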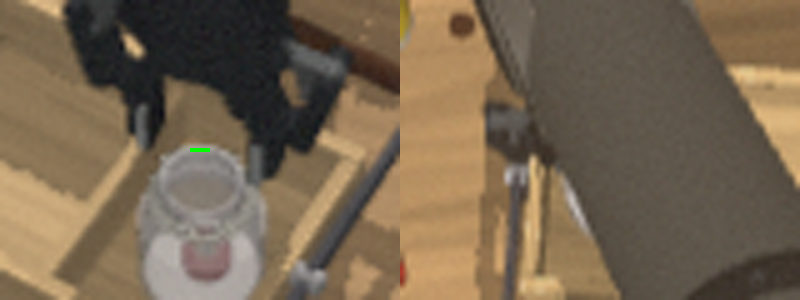

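The first wheel is in the jar at scene-crop (206,258). Now the second wheel.

Call:
{"op": "drive_tool", "data": {"rows": [{"offset":[-0.3,0.5,-0.2],"rotation":[0,0,0],"claw":0.6},{"offset":[-0.55,1,-0.2],"rotation":[0,0,0],"claw":0.6},{"offset":[-0.55,1,-0.2],"rotation":[0,0,0],"claw":0.6},{"offset":[-0.55,1,-0.2],"rotation":[0,0,0],"claw":0.6}]}}

```text
clock: 5.53
tcp_pos: [0.5259, -0.0583, 0.1482]
orientation: [3.141, 0.001, 0.001]
contact_force: [1.1, -0.2, 0.7]
grip_width: 0.0514
gripper_force: 0.0
```

Call:
{"op": "drive_tool", "data": {"rows": [{"offset":[-0.25,0.5,0],"rotation":[0,0,0],"claw":0.6},{"offset":[-0.5,1,0.3],"rotation":[0,0,0],"claw":0.6},{"offset":[-0.5,1,0.3],"rotation":[0,0,0],"claw":0.6},{"offset":[-0.5,1,0.3],"rotation":[0,0,0],"claw":0.6},{"offset":[-0.5,1,0.3],"rotation":[0,0,0],"claw":0.6}]}}

```text
clock: 5.95
tcp_pos: [0.4466, -0.213, 0.1012]
orientation: [3.14, -0.013, -0.007]
contact_force: [-0.3, -0.6, 0.4]
grip_width: 0.0511
gripper_force: 0.0
```

Call:
{"op": "drive_tool", "data": {"rows": [{"offset":[0,0.02,0.2],"rotation":[0,0,0],"claw":0.6},{"offset":[0,0.02,0.4],"rotation":[0,0,0],"claw":0.6},{"offset":[0,0.02,0.6],"rotation":[0,0,0],"claw":0.6},{"offset":[0,0.02,0.64],"rotation":[0,0,0],"claw":0.6},{"offset":[0,0.02,0.64],"rotation":[0,0,0],"claw":0.6},{"offset":[0,0.02,0.64],"rotation":[0,0,0],"claw":0.2},{"offset":[0,0.02,0.64],"rotation":[0,0,0],"claw":0.2},{"offset":[0,0.02,0.64],"rotation":[0,0,0],"claw":0.2},{"offset":[0,0.02,0.64],"rotation":[0,0,0],"claw":0.2},{"offset":[0,0.02,0.64],"rotation":[0,0,0],"claw":0.2}]}}

```text
clock: 6.78
tcp_pos: [0.4532, -0.2104, 0.0085]
orientation: [3.141, -0.0, 0.005]
contact_force: [0.0, 0.4, 7.9]
grip_width: 0.025
gripper_force: 29.8
```

```bash
python3 look.py;python3 look.py
```

```text
6.78 [ 0.4532 -0.2104  0.0085] 0.025034845923050632 29.806496500968933 [0.  0.4 7.9] [[1.0, -0.0, 0.003], [-0.0, -1.0, -0.001], [0.003, 0.001, -1.0]]
scene [([0.4533, -0.2134], 30), ([0.5758, -0.2561], 71), ([0.4236, 0.2508], 77), ([0.689, -0.3195], 70), ([0.5713, 0.2463], 88)]
top [([0.7677, -0.2727], 36), ([0.5678, 0.244], 49), ([0.4203, 0.2503], 52)]
6.88 [ 0.4532 -0.2104  0.0085] 0.025007154315797142 29.835273921489716 [-0.6  0.8  8.2] [[1.0, -0.0, 0.003], [-0.0, -1.0, -0.001], [0.003, 0.001, -1.0]]
scene [([0.4525, -0.2126], 33), ([0.5755, -0.2564], 69), ([0.4238, 0.2513], 76), ([0.6893, -0.3192], 70), ([0.5715, 0.2463], 87)]
top [([0.7701, -0.2743], 32), ([0.5677, 0.2444], 49), ([0.4201, 0.2501], 52)]
```

Call:
{"op": "drive_tool", "data": {"rows": [{"offset":[0,0,-0.3],"rotation":[0,0,0],"claw":0.2},{"offset":[0,0,-0.6],"rotation":[0,0,0],"claw":0.2},{"offset":[0,0,-0.94],"rotation":[0,0,0],"claw":0.2},{"offset":[0,0,-0.94],"rotation":[0,0,0],"claw":0.2},{"offset":[0,0,-0.94],"rotation":[0,0,0],"claw":0.2},{"offset":[0,0,-0.94],"rotation":[0,0,0],"claw":0.2}]}}

```text
clock: 7.48
tcp_pos: [0.4525, -0.2103, 0.1494]
orientation: [3.14, -0.0, 0.006]
contact_force: [-0.5, 0.8, -0.2]
grip_width: 0.0252
gripper_force: 29.4
```

Call:
{"op": "drive_tool", "data": {"rows": [{"offset":[0.25,-0.5,0],"rotation":[0,0,0],"claw":0.2},{"offset":[0.5,-1,0],"rotation":[0,0,0],"claw":0.2},{"offset":[0.5,-1,0],"rotation":[0,0,0],"claw":0.2},{"offset":[0.5,-1,0],"rotation":[0,0,0],"claw":0.2}]}}

```text
clock: 7.82
tcp_pos: [0.5257, -0.0594, 0.1464]
orientation: [-3.142, 0.002, 0.004]
contact_force: [0.5, -0.5, 0.2]
grip_width: 0.0247
gripper_force: 29.5
```

Call:
{"op": "drive_tool", "data": {"rows": [{"offset":[0.25,-0.5,0],"rotation":[0,0,0],"claw":0.2},{"offset":[0.55,-1,0],"rotation":[0,0,0],"claw":0.2},{"offset":[0.55,-1,0],"rotation":[0,0,0],"claw":0.2},{"offset":[0.55,-1,0.2],"rotation":[0,0,0],"claw":0.2},{"offset":[0.55,-1,0.2],"rotation":[0,0,0],"claw":0.2},{"offset":[0.55,-1,0.2],"rotation":[0,0,0],"claw":0.2},{"offset":[0.55,-1,0.2],"rotation":[0,0,0],"claw":0.2}]}}

```text
clock: 8.4
tcp_pos: [0.6073, 0.0887, 0.1157]
orientation: [3.14, 0.001, -0.007]
contact_force: [0.4, -1.1, 0.3]
grip_width: 0.0249
gripper_force: 29.5
```

```bash
python3 look.py
```

```text
8.4 [0.6073 0.0887 0.1157] 0.024864621970522055 29.532858431339264 [ 0.4 -1.1  0.3] [[1.0, 0.001, -0.004], [0.001, -1.0, -0.001], [-0.004, 0.001, -1.0]]
scene [([0.5757, -0.2562], 70), ([0.4235, 0.2511], 76), ([0.6894, -0.3187], 67), ([0.5358, 0.062], 70), ([0.5715, 0.2464], 85)]
top [([0.771, -0.2749], 31), ([0.5708, -0.2601], 45), ([0.568, 0.2445], 48), ([0.4201, 0.2504], 51)]
```

Call:
{"op": "drive_tool", "data": {"rows": [{"offset":[0.015,0.02,0],"rotation":[0,0,0],"claw":0.2},{"offset":[0.015,0.02,0],"rotation":[0,0,0],"claw":0.2},{"offset":[0.015,0.02,0],"rotation":[0,0,0],"claw":0.2},{"offset":[0.015,0.02,0],"rotation":[0,0,0],"claw":0.6},{"offset":[0.015,0.02,0],"rotation":[0,0,0],"claw":0.6},{"offset":[0.015,0.02,0],"rotation":[0,0,0],"claw":0.6},{"offset":[0.015,0.02,0],"rotation":[0,0,0],"claw":0.6}]}}

```text
clock: 9.08
tcp_pos: [0.6111, 0.0861, 0.1179]
orientation: [-3.141, 0.0, -0.0]
contact_force: [0.1, 0.3, 1.2]
grip_width: 0.0512
gripper_force: 0.0
```

```bash
python3 look.py
python3 - <<'E'
from h import *
f=dict(np.load("scene1.npz"));h=hsv(f).astype(int)[215:265,305:350]
m=((h[...,0]<10)|(h[...,0]>168))&(h[...,1]>60)
for c,a,_ in blobs(m,8): print(c+[305,215],a)
E
```

```text
9.08 [0.6111 0.0861 0.1179] 0.05117413988039289 0.0 [0.1 0.3 1.2] [[1.0, -0.0, 0.0], [-0.0, -1.0, 0.0], [0.0, -0.0, -1.0]]
scene [([0.5753, -0.2566], 71), ([0.4237, 0.2511], 77), ([0.6889, -0.3194], 70), ([0.5715, 0.2463], 87)]
top [([0.7681, -0.2728], 34), ([0.5708, -0.2601], 45), ([0.5677, 0.2444], 49), ([0.4201, 0.2504], 51)]
```

Call:
{"op": "drive_tool", "data": {"rows": [{"offset":[-0.1,0.2,-0.2],"rotation":[0,0,0],"claw":0.6},{"offset":[-0.1,1,-0.2],"rotation":[0,0,0],"claw":0.6},{"offset":[-0.1,1,-0.2],"rotation":[0,0,0],"claw":0.6},{"offset":[-0.1,1,-0.2],"rotation":[0,0,0],"claw":0.6},{"offset":[-0.1,1,-0.2],"rotation":[0,0,0],"claw":0.6}]}}

```text
clock: 9.6
tcp_pos: [0.5953, -0.0753, 0.1482]
orientation: [3.136, -0.019, 0.0]
contact_force: [0.2, -0.6, -0.1]
grip_width: 0.0514
gripper_force: 0.0
```

Call:
{"op": "drive_tool", "data": {"rows": [{"offset":[-0.1,1,0.2],"rotation":[0,0,0],"claw":0.6},{"offset":[-0.1,1,0.2],"rotation":[0,0,0],"claw":0.6},{"offset":[-0.1,1,0.2],"rotation":[0,0,0],"claw":0.6},{"offset":[-0.1,1,0.2],"rotation":[0,0,0],"claw":0.6},{"offset":[-0.1,1,0.2],"rotation":[0,0,0],"claw":0.6}]}}

```text
clock: 10.02
tcp_pos: [0.5781, -0.2227, 0.1165]
orientation: [3.137, -0.016, -0.005]
contact_force: [0.1, -1.1, -0.4]
grip_width: 0.0514
gripper_force: 0.0
```

Call:
{"op": "drive_tool", "data": {"rows": [{"offset":[-0.05,0.3,0],"rotation":[0,0,0],"claw":0.6},{"offset":[-0.05,0.3,0.25],"rotation":[0,0,0],"claw":0.6},{"offset":[-0.05,0.3,0.5],"rotation":[0,0,0],"claw":0.6},{"offset":[-0.05,0.3,0.7],"rotation":[0,0,0],"claw":0.6},{"offset":[-0.05,0.3,0.7],"rotation":[0,0,0],"claw":0.6},{"offset":[-0.05,0.3,0.7],"rotation":[0,0,0],"claw":0.6}]}}

```text
clock: 10.52
tcp_pos: [0.5726, -0.2579, 0.0117]
orientation: [-3.14, -0.001, 0.005]
contact_force: [1.2, -0.0, 0.4]
grip_width: 0.0514
gripper_force: 0.0
```

Call:
{"op": "drive_tool", "data": {"rows": [{"offset":[0,0,0],"rotation":[0,0,0],"claw":0.2},{"offset":[0,0,0],"rotation":[0,0,0],"claw":0.2},{"offset":[0,0,0],"rotation":[0,0,0],"claw":0.2},{"offset":[0,0,0],"rotation":[0,0,0],"claw":0.2},{"offset":[0,0,0],"rotation":[0,0,0],"claw":0.2},{"offset":[0,0,-0.3],"rotation":[0,0,0],"claw":0.2},{"offset":[0,0,-0.6],"rotation":[0,0,0],"claw":0.2},{"offset":[0,0,-0.9],"rotation":[0,0,0],"claw":0.2},{"offset":[0,0,-0.9],"rotation":[0,0,0],"claw":0.2},{"offset":[0,0,-0.9],"rotation":[0,0,0],"claw":0.2}]}}

```text
clock: 11.35
tcp_pos: [0.5764, -0.2601, 0.153]
orientation: [3.138, -0.001, 0.013]
contact_force: [-0.3, -0.6, -0.2]
grip_width: 0.0171
gripper_force: 0.0
```

Call:
{"op": "drive_tool", "data": {"rows": [{"offset":[0.1,-1,0],"rotation":[0,0,0],"claw":0.2},{"offset":[0.1,-1,0],"rotation":[0,0,0],"claw":0.2},{"offset":[0.1,-1,0],"rotation":[0,0,0],"claw":0.2},{"offset":[0.1,-1,0],"rotation":[0,0,0],"claw":0.2},{"offset":[0.1,-1,0],"rotation":[0,0,0],"claw":0.2}]}}

```text
clock: 11.77
tcp_pos: [0.5888, -0.1, 0.1468]
orientation: [-3.137, -0.016, 0.002]
contact_force: [0.6, 0.9, -0.3]
grip_width: 0.0168
gripper_force: 0.0
```

Call:
{"op": "drive_tool", "data": {"rows": [{"offset":[0.12,-1,0],"rotation":[0,0,0],"claw":0.2},{"offset":[0.12,-1,0],"rotation":[0,0,0],"claw":0.2},{"offset":[0.12,-1,0],"rotation":[0,0,0],"claw":0.2},{"offset":[0.12,-1,0],"rotation":[0,0,0],"claw":0.2},{"offset":[0.12,-1,0],"rotation":[0,0,0],"claw":0.2}]}}

```text
clock: 12.18
tcp_pos: [0.6062, 0.0498, 0.1469]
orientation: [-3.137, -0.016, 0.001]
contact_force: [1.0, 0.3, 0.1]
grip_width: 0.0171
gripper_force: 0.0
```

Call:
{"op": "drive_tool", "data": {"rows": [{"offset":[0,-0.29,0],"rotation":[0,0,0],"claw":0.2},{"offset":[0,-0.29,0.2],"rotation":[0,0,0],"claw":0.2},{"offset":[0,-0.29,0.2],"rotation":[0,0,0],"claw":0.2},{"offset":[0,-0.29,0.2],"rotation":[0,0,0],"claw":0.2},{"offset":[0,-0.29,0.2],"rotation":[0,0,0],"claw":0.2}]}}

```text
clock: 12.6
tcp_pos: [0.6067, 0.0829, 0.1177]
orientation: [3.141, -0.003, -0.001]
contact_force: [0.5, -0.3, 0.9]
grip_width: 0.0171
gripper_force: 0.0
```

```bash
python3 look.py
```

```text
12.6 [0.6067 0.0829 0.1177] 0.01705085521864533 0.0 [ 0.5 -0.3  0.9] [[1.0, -0.002, -0.001], [-0.002, -1.0, -0.001], [-0.001, 0.001, -1.0]]
scene [([0.5757, -0.2564], 69), ([0.4237, 0.2511], 77), ([0.6896, -0.3184], 71), ([0.5714, 0.2462], 86)]
top [([0.7743, -0.2772], 27), ([0.5705, -0.26], 46), ([0.5679, 0.2442], 48), ([0.4201, 0.2504], 51)]
```

The grasp was too high and slipped over the wheel's rounded top. I'll go back and grip lower.

Call:
{"op": "drive_tool", "data": {"rows": [{"offset":[-0.1,0.2,-0.2],"rotation":[0,0,0],"claw":0.6},{"offset":[-0.1,1,-0.2],"rotation":[0,0,0],"claw":0.6},{"offset":[-0.1,1,-0.2],"rotation":[0,0,0],"claw":0.6},{"offset":[-0.1,1,-0.2],"rotation":[0,0,0],"claw":0.6},{"offset":[-0.1,1,-0.2],"rotation":[0,0,0],"claw":0.6}]}}

```text
clock: 13.12
tcp_pos: [0.5912, -0.078, 0.1494]
orientation: [3.135, -0.022, 0.003]
contact_force: [0.0, -1.1, -0.4]
grip_width: 0.0515
gripper_force: 0.0
```

Call:
{"op": "drive_tool", "data": {"rows": [{"offset":[-0.1,1,0.2],"rotation":[0,0,0],"claw":0.6},{"offset":[-0.1,1,0.2],"rotation":[0,0,0],"claw":0.6},{"offset":[-0.1,1,0.2],"rotation":[0,0,0],"claw":0.6},{"offset":[-0.1,1,0.2],"rotation":[0,0,0],"claw":0.6},{"offset":[-0.1,1,0.2],"rotation":[0,0,0],"claw":0.6}]}}

```text
clock: 13.53
tcp_pos: [0.5737, -0.2255, 0.1176]
orientation: [3.137, -0.019, -0.002]
contact_force: [-0.4, -0.6, 0.3]
grip_width: 0.0512
gripper_force: 0.0
```

Call:
{"op": "drive_tool", "data": {"rows": [{"offset":[-0.02,0.27,0],"rotation":[0,0,0],"claw":0.6},{"offset":[-0.02,0.27,0.25],"rotation":[0,0,0],"claw":0.6},{"offset":[-0.02,0.27,0.5],"rotation":[0,0,0],"claw":0.6},{"offset":[-0.02,0.27,0.7],"rotation":[0,0,0],"claw":0.6},{"offset":[-0.02,0.27,0.77],"rotation":[0,0,0],"claw":0.6},{"offset":[-0.02,0.27,0.77],"rotation":[0,0,0],"claw":0.6},{"offset":[-0.02,0.27,0.77],"rotation":[0,0,0],"claw":0.6}]}}

```text
clock: 14.12
tcp_pos: [0.5743, -0.2563, 0.0034]
orientation: [3.141, -0.001, 0.001]
contact_force: [0.5, 0.9, 0.4]
grip_width: 0.0513
gripper_force: 0.0
```

Call:
{"op": "drive_tool", "data": {"rows": [{"offset":[0,0,0],"rotation":[0,0,0],"claw":0.2},{"offset":[0,0,0],"rotation":[0,0,0],"claw":0.2},{"offset":[0,0,0],"rotation":[0,0,0],"claw":0.2},{"offset":[0,0,0],"rotation":[0,0,0],"claw":0.2},{"offset":[0,0,0],"rotation":[0,0,0],"claw":0.2}]}}

```text
clock: 14.53
tcp_pos: [0.5754, -0.2566, 0.0049]
orientation: [3.14, -0.0, 0.006]
contact_force: [-0.9, -0.2, 5.8]
grip_width: 0.026
gripper_force: 29.1
```

Call:
{"op": "drive_tool", "data": {"rows": [{"offset":[0,0,-0.3],"rotation":[0,0,0],"claw":0.2},{"offset":[0,0,-0.6],"rotation":[0,0,0],"claw":0.2},{"offset":[0,0,-0.95],"rotation":[0,0,0],"claw":0.2},{"offset":[0,0,-0.95],"rotation":[0,0,0],"claw":0.2},{"offset":[0,0,-0.95],"rotation":[0,0,0],"claw":0.2}]}}

```text
clock: 14.95
tcp_pos: [0.5773, -0.2575, 0.1523]
orientation: [3.137, -0.001, 0.018]
contact_force: [1.2, 0.2, -0.4]
grip_width: 0.0261
gripper_force: 29.6
```

Call:
{"op": "drive_tool", "data": {"rows": [{"offset":[0.1,-1,0],"rotation":[0,0,0],"claw":0.2},{"offset":[0.1,-1,0],"rotation":[0,0,0],"claw":0.2},{"offset":[0.1,-1,0],"rotation":[0,0,0],"claw":0.2},{"offset":[0.1,-1,0],"rotation":[0,0,0],"claw":0.2},{"offset":[0.1,-1,0],"rotation":[0,0,0],"claw":0.2}]}}

```text
clock: 15.37
tcp_pos: [0.5895, -0.0971, 0.1452]
orientation: [-3.137, -0.016, -0.002]
contact_force: [0.0, -0.5, -0.1]
grip_width: 0.0259
gripper_force: 29.6
```

Call:
{"op": "drive_tool", "data": {"rows": [{"offset":[0.11,-1,0],"rotation":[0,0,0],"claw":0.2},{"offset":[0.11,-1,0],"rotation":[0,0,0],"claw":0.2},{"offset":[0.11,-1,0],"rotation":[0,0,0],"claw":0.2},{"offset":[0.11,-1,0],"rotation":[0,0,0],"claw":0.2},{"offset":[0.11,-1,0],"rotation":[0,0,0],"claw":0.2}]}}

```text
clock: 15.78
tcp_pos: [0.6052, 0.0529, 0.1453]
orientation: [-3.137, -0.016, -0.002]
contact_force: [-0.1, 0.7, 0.1]
grip_width: 0.0261
gripper_force: 29.7
```

Call:
{"op": "drive_tool", "data": {"rows": [{"offset":[0,-0.28,0],"rotation":[0,0,0],"claw":0.2},{"offset":[0,-0.28,0.2],"rotation":[0,0,0],"claw":0.2},{"offset":[0,-0.28,0.2],"rotation":[0,0,0],"claw":0.2},{"offset":[0,-0.28,0.2],"rotation":[0,0,0],"claw":0.2},{"offset":[0,-0.28,0.2],"rotation":[0,0,0],"claw":0.2}]}}

```text
clock: 16.2
tcp_pos: [0.6055, 0.0843, 0.1155]
orientation: [3.141, -0.003, 0.001]
contact_force: [0.7, 0.5, 0.2]
grip_width: 0.0259
gripper_force: 29.7
```

```bash
python3 look.py
```

```text
16.2 [0.6055 0.0843 0.1155] 0.02593040008022445 29.688777923583984 [0.7 0.5 0.2] [[1.0, -0.002, 0.0], [-0.002, -1.0, -0.001], [0.0, 0.001, -1.0]]
scene [([0.4234, 0.2509], 77), ([0.6889, -0.3197], 72), ([0.5347, 0.057], 79), ([0.5713, 0.2463], 88)]
top [([0.771, -0.2751], 29), ([0.5677, 0.2444], 49), ([0.4201, 0.2501], 52)]
```

Call:
{"op": "drive_tool", "data": {"rows": [{"offset":[0,0,0],"rotation":[0,0,0],"claw":0.6},{"offset":[0,0,0],"rotation":[0,0,0],"claw":0.6},{"offset":[0,0,0],"rotation":[0,0,0],"claw":0.6},{"offset":[0,0,0],"rotation":[0,0,0],"claw":0.6},{"offset":[0,0,-0.2],"rotation":[0,0,0],"claw":0.6},{"offset":[-0.24,-1,-0.2],"rotation":[0,0,0],"claw":0.6},{"offset":[-0.24,-1,-0.2],"rotation":[0,0,0],"claw":0.6},{"offset":[-0.24,-1,-0.2],"rotation":[0,0,0],"claw":0.6},{"offset":[-0.24,-1,-0.2],"rotation":[0,0,0],"claw":0.6},{"offset":[-0.24,-1,-0.2],"rotation":[0,0,0],"claw":0.6},{"offset":[-0.24,-1,-0.2],"rotation":[0,0,0],"claw":0.6}]}}

```text
clock: 17.22
tcp_pos: [0.5682, 0.2388, 0.1449]
orientation: [-3.141, -0.007, 0.0]
contact_force: [0.9, -1.1, -0.5]
grip_width: 0.0512
gripper_force: 0.0
```

```bash
python3 look.py
```

```text
17.22 [0.5682 0.2388 0.1449] 0.05115910895799474 0.0 [ 0.9 -1.1 -0.5] [[1.0, 0.005, -0.0], [0.005, -1.0, 0.001], [-0.0, -0.001, -1.0]]
scene [([0.6901, -0.3178], 70), ([0.5711, 0.2462], 89)]
top [([0.7736, -0.2768], 28), ([0.4203, 0.25], 53)]
```

Call:
{"op": "drive_tool", "data": {"rows": [{"offset":[0,-0.06,0.25],"rotation":[0,0,0],"claw":0.6},{"offset":[0,-0.06,0.5],"rotation":[0,0,0],"claw":0.6},{"offset":[0,-0.06,0.75],"rotation":[0,0,0],"claw":0.6},{"offset":[0,-0.06,0.9],"rotation":[0,0,0],"claw":0.6},{"offset":[0,-0.06,0.945],"rotation":[0,0,0],"claw":0.6},{"offset":[0,-0.06,0.945],"rotation":[0,0,0],"claw":0.6},{"offset":[0,-0.06,0.945],"rotation":[0,0,0],"claw":0.2},{"offset":[0,-0.06,0.945],"rotation":[0,0,0],"claw":0.2},{"offset":[0,-0.06,0.945],"rotation":[0,0,0],"claw":0.2},{"offset":[0,-0.06,0.945],"rotation":[0,0,0],"claw":0.2},{"offset":[0,-0.06,0.945],"rotation":[0,0,0],"claw":0.2},{"offset":[0,-0.06,0.7],"rotation":[0,0,0],"claw":0.2},{"offset":[0,-0.06,0.4],"rotation":[0,0,0],"claw":0.2},{"offset":[0,-0.06,0.1],"rotation":[0,0,0],"claw":0.2},{"offset":[0,-0.06,0],"rotation":[0,0,0],"claw":0.2},{"offset":[0,-0.06,0],"rotation":[0,0,0],"claw":0.2}]}}

```text
clock: 18.65
tcp_pos: [0.5727, 0.247, 0.1521]
orientation: [-3.136, 0.001, -0.016]
contact_force: [1.2, 0.2, -0.6]
grip_width: 0.0256
gripper_force: 29.7
```

Call:
{"op": "drive_tool", "data": {"rows": [{"offset":[0.24,1,0],"rotation":[0,0,0],"claw":0.2},{"offset":[0.24,1,0],"rotation":[0,0,0],"claw":0.2},{"offset":[0.24,1,0],"rotation":[0,0,0],"claw":0.2},{"offset":[0.24,1,0],"rotation":[0,0,0],"claw":0.2},{"offset":[0.24,1,0],"rotation":[0,0,0],"claw":0.2}]}}

```text
clock: 19.07
tcp_pos: [0.6065, 0.0852, 0.1448]
orientation: [3.136, -0.017, 0.001]
contact_force: [0.8, -1.4, -0.1]
grip_width: 0.0259
gripper_force: 29.7
```

Call:
{"op": "drive_tool", "data": {"rows": [{"offset":[0,0.06,0],"rotation":[0,0,0],"claw":0.2},{"offset":[0,0.06,0.2],"rotation":[0,0,0],"claw":0.2},{"offset":[0,0.06,0.2],"rotation":[0,0,0],"claw":0.2},{"offset":[0,0.06,0.2],"rotation":[0,0,0],"claw":0.2},{"offset":[0,0.06,0.2],"rotation":[0,0,0],"claw":0.2}]}}

```text
clock: 19.48
tcp_pos: [0.6049, 0.0874, 0.1153]
orientation: [-3.141, -0.003, 0.001]
contact_force: [0.5, -0.1, -0.4]
grip_width: 0.0258
gripper_force: 29.7
```

```bash
python3 look.py
```

```text
19.48 [0.6049 0.0874 0.1153] 0.025800941121705355 29.68946009874344 [ 0.5 -0.1 -0.4] [[1.0, 0.002, -0.0], [0.002, -1.0, 0.001], [-0.0, -0.001, -1.0]]
scene [([0.4233, 0.251], 77), ([0.6895, -0.3185], 70), ([0.5426, 0.0634], 106)]
top [([0.77, -0.2745], 28), ([0.4201, 0.2504], 51)]
```

Call:
{"op": "drive_tool", "data": {"rows": [{"offset":[0,0.015,0],"rotation":[0,0,0],"claw":0.2},{"offset":[0,0.015,0],"rotation":[0,0,0],"claw":0.2},{"offset":[0,0.015,0],"rotation":[0,0,0],"claw":0.6},{"offset":[0,0.015,0],"rotation":[0,0,0],"claw":0.6},{"offset":[0,0.015,0],"rotation":[0,0,0],"claw":0.6},{"offset":[0,0.015,0],"rotation":[0,0,0],"claw":0.6},{"offset":[0,0,-0.2],"rotation":[0,0,0],"claw":0.6},{"offset":[-0.6,-1,-0.2],"rotation":[0,0,0],"claw":0.6},{"offset":[-0.6,-1,-0.2],"rotation":[0,0,0],"claw":0.6},{"offset":[-0.6,-1,-0.2],"rotation":[0,0,0],"claw":0.6},{"offset":[-0.6,-1,-0.2],"rotation":[0,0,0],"claw":0.6},{"offset":[-0.6,-1,-0.2],"rotation":[0,0,0],"claw":0.6},{"offset":[-0.6,-1,-0.2],"rotation":[0,0,0],"claw":0.6}]}}

```text
clock: 20.67
tcp_pos: [0.5127, 0.2406, 0.145]
orientation: [-3.14, -0.011, 0.001]
contact_force: [-0.2, -0.1, 0.7]
grip_width: 0.0508
gripper_force: 0.0
```

Call:
{"op": "drive_tool", "data": {"rows": [{"offset":[-0.62,-0.09,0],"rotation":[0,0,0],"claw":0.6},{"offset":[-0.62,-0.09,0],"rotation":[0,0,0],"claw":0.6},{"offset":[-0.62,-0.09,0],"rotation":[0,0,0],"claw":0.6},{"offset":[-0.62,-0.09,0],"rotation":[0,0,0],"claw":0.6},{"offset":[-0.62,-0.09,0],"rotation":[0,0,0],"claw":0.6}]}}

```text
clock: 21.08
tcp_pos: [0.4231, 0.2489, 0.1452]
orientation: [3.142, -0.001, 0.002]
contact_force: [0.4, 0.0, -0.2]
grip_width: 0.0512
gripper_force: 0.0
```

```bash
python3 look.py
```

```text
21.08 [0.4231 0.2489 0.1452] 0.05123058753105517 0.0 [ 0.4  0.  -0.2] [[1.0, -0.001, 0.001], [-0.001, -1.0, -0.0], [0.001, 0.0, -1.0]]
scene [([0.4237, 0.2511], 77), ([0.6891, -0.3191], 71)]
top [([0.7727, -0.2765], 27), ([0.6265, 0.0832], 44)]
```

Call:
{"op": "drive_tool", "data": {"rows": [{"offset":[0,-0.01,0.25],"rotation":[0,0,0],"claw":0.6},{"offset":[0,-0.01,0.5],"rotation":[0,0,0],"claw":0.6},{"offset":[0,-0.01,0.75],"rotation":[0,0,0],"claw":0.6},{"offset":[0,-0.01,0.9],"rotation":[0,0,0],"claw":0.6},{"offset":[0,-0.01,0.945],"rotation":[0,0,0],"claw":0.6},{"offset":[0,-0.01,0.945],"rotation":[0,0,0],"claw":0.6},{"offset":[0,-0.01,0.945],"rotation":[0,0,0],"claw":0.2},{"offset":[0,-0.01,0.945],"rotation":[0,0,0],"claw":0.2},{"offset":[0,-0.01,0.945],"rotation":[0,0,0],"claw":0.2},{"offset":[0,-0.01,0.945],"rotation":[0,0,0],"claw":0.2},{"offset":[0,-0.01,0.945],"rotation":[0,0,0],"claw":0.2},{"offset":[0,-0.01,0.7],"rotation":[0,0,0],"claw":0.2},{"offset":[0,-0.01,0.4],"rotation":[0,0,0],"claw":0.2},{"offset":[0,-0.01,0.1],"rotation":[0,0,0],"claw":0.2},{"offset":[0,-0.01,0],"rotation":[0,0,0],"claw":0.2},{"offset":[0,-0.01,0],"rotation":[0,0,0],"claw":0.2}]}}

```text
clock: 22.52
tcp_pos: [0.425, 0.2531, 0.1506]
orientation: [-3.136, 0.001, -0.014]
contact_force: [1.1, 0.4, -0.6]
grip_width: 0.026
gripper_force: 29.7
```

Call:
{"op": "drive_tool", "data": {"rows": [{"offset":[0.62,0.5,0],"rotation":[0,0,0],"claw":0.2},{"offset":[0.62,0.5,0],"rotation":[0,0,0],"claw":0.2},{"offset":[0.62,0.5,0],"rotation":[0,0,0],"claw":0.2},{"offset":[0.62,0.5,0],"rotation":[0,0,0],"claw":0.2},{"offset":[0.62,0.5,0],"rotation":[0,0,0],"claw":0.2}]}}

```text
clock: 22.93
tcp_pos: [0.5162, 0.1738, 0.1445]
orientation: [3.141, -0.008, 0.0]
contact_force: [-1.0, 0.8, -0.6]
grip_width: 0.0256
gripper_force: 29.7
```

Call:
{"op": "drive_tool", "data": {"rows": [{"offset":[0.6,0.6,0],"rotation":[0,0,0],"claw":0.2},{"offset":[0.6,0.6,0],"rotation":[0,0,0],"claw":0.2},{"offset":[0.6,0.6,0],"rotation":[0,0,0],"claw":0.2},{"offset":[0.6,0.6,0],"rotation":[0,0,0],"claw":0.2},{"offset":[0.6,0.6,0.2],"rotation":[0,0,0],"claw":0.2},{"offset":[0.6,0.6,0.2],"rotation":[0,0,0],"claw":0.2},{"offset":[0.6,0.6,0.2],"rotation":[0,0,0],"claw":0.2}]}}

```text
clock: 23.52
tcp_pos: [0.6025, 0.0873, 0.1133]
orientation: [3.141, 0.003, -0.008]
contact_force: [-0.2, -0.1, -0.4]
grip_width: 0.0261
gripper_force: 29.7
```

```bash
python3 look.py
```

```text
23.52 [0.6025 0.0873 0.1133] 0.026051228952939407 29.709376394748688 [-0.2 -0.1 -0.4] [[1.0, 0.002, -0.005], [0.002, -1.0, -0.0], [-0.005, 0.0, -1.0]]
scene [([0.6894, -0.3187], 67), ([0.5397, 0.0636], 106)]
top [([0.7739, -0.2772], 27)]
```

Call:
{"op": "drive_tool", "data": {"rows": [{"offset":[0.01,0.01,0],"rotation":[0,0,0],"claw":0.2},{"offset":[0.01,0.01,0],"rotation":[0,0,0],"claw":0.2},{"offset":[0.01,0.01,0],"rotation":[0,0,0],"claw":0.6},{"offset":[0.01,0.01,0],"rotation":[0,0,0],"claw":0.6},{"offset":[0.01,0.01,0],"rotation":[0,0,0],"claw":0.6},{"offset":[0.01,0.01,0],"rotation":[0,0,0],"claw":0.6},{"offset":[0,0,-0.2],"rotation":[0,0,0],"claw":0.7},{"offset":[-0.32,-1,-0.2],"rotation":[0,0,0],"claw":0.7},{"offset":[-0.32,-1,-0.2],"rotation":[0,0,0],"claw":0.7},{"offset":[-0.32,-1,-0.2],"rotation":[0,0,0],"claw":0.7},{"offset":[-0.32,-1,-0.2],"rotation":[0,0,0],"claw":0.7},{"offset":[-0.32,-1,-0.2],"rotation":[0,0,0],"claw":0.7}]}}

```text
clock: 24.62
tcp_pos: [0.5535, 0.2458, 0.1452]
orientation: [-3.136, -0.017, 0.002]
contact_force: [-0.8, 0.8, -0.4]
grip_width: 0.0596
gripper_force: 0.0
```

```bash
cat > blk.py <<'E'
from h import *
for n in("scene","top"):
    f=grab_frame(n);P=cloud(f)
    b=(P[...,2]>.022)&(P[...,2]<.034)&(P[...,1]>.2)&(P[...,1]<.6)&(P[...,0]>.35)&(P[...,0]<.75)&(hsv(f)[...,1]<170)
    for c,a,l in blobs(b,100): print(n,c.round(1),a,ray(f,c,.028)[0].round(4),cv2.minAreaRect(P[l][:,:2].astype(np.float32)))
    h=hsv(f); m=(h[...,0]>20)&(h[...,0]<32)&(h[...,1]>170)&(h[...,2]>120)&(P[...,2]>.017)&(P[...,2]<.027)
    for c,a,l in blobs(m,40): print("lid",c.round(2),a,ray(f,cv2.minEnclosingCircle(np.argwhere(l)[:,::-1].astype(np.float32))[0],.022)[0].round(4),ray(f,c,.022)[0].round(4))
E
python3 look.py;python3 blk.py; python3 crop.py g5
```

```text
24.62 [0.5535 0.2458 0.1452] 0.05962435686201094 0.0 [-0.8  0.8 -0.4] [[1.0, 0.011, -0.001], [0.011, -1.0, 0.005], [-0.001, -0.005, -1.0]]
scene [([0.6888, -0.3196], 68)]
top [([0.7704, -0.2746], 29), ([0.6252, 0.0839], 53)]
scene [442.7 205.9] 102 [0.3753 0.3404 0.028 ] ((0.37308818101882935, 0.3406910300254822), (0.019103867933154106, 0.08412975072860718), 33.570560455322266)
scene [450.7 251.6] 335 [0.5138 0.392  0.028 ] ((0.5113947987556458, 0.3920084536075592), (0.07192389667034149, 0.03638579323887825), 7.3775224685668945)
scene [478.  296.1] 167 [0.6128 0.4791 0.028 ] ((0.6108632683753967, 0.48117145895957947), (0.05601045489311218, 0.05593429505825043), 17.734895706176758)
lid [435.9  276.46] 419 [0.5959 0.3735 0.022 ] [0.595  0.3729 0.022 ]
top [215.6 220.3] 210 [0.5064 0.3909 0.028 ] ((0.5068356990814209, 0.3905830979347229), (0.07102181017398834, 0.03664837032556534), 6.647852897644043)
lid [220.64 196.01] 227 [0.5873 0.3714 0.022 ] [0.5882 0.3713 0.022 ]
[0.55765439 0.23466327 0.14474744] [-0.74704375 -0.43248778  0.89776116]
```

Call:
{"op": "drive_tool", "data": {"rows": [{"offset":[-0.32,-1,0],"rotation":[0,0,-0.0625],"claw":0.7},{"offset":[-0.32,-1,0],"rotation":[0,0,-0.0625],"claw":0.7},{"offset":[-0.32,-1,0],"rotation":[0,0,-0.0625],"claw":0.7},{"offset":[-0.32,-1,0],"rotation":[0,0,-0.0625],"claw":0.7},{"offset":[-0.32,-1,0],"rotation":[0,0,-0.0625],"claw":0.7},{"offset":[-0.32,-1,0],"rotation":[0,0,-0.0625],"claw":0.7}]}}

```text
clock: 25.42
tcp_pos: [0.5085, 0.3875, 0.1447]
orientation: [-3.135, -0.2, 0.001]
contact_force: [0.9, -1.3, 0.2]
grip_width: 0.0596
gripper_force: 0.0
```

Call:
{"op": "drive_tool", "data": {"rows": [{"offset":[0,-0.045,0.25],"rotation":[0,0,0],"claw":0.7},{"offset":[0,-0.045,0.5],"rotation":[0,0,0],"claw":0.7},{"offset":[0,-0.045,0.7],"rotation":[0,0,0],"claw":0.7},{"offset":[0,-0.045,0.86],"rotation":[0,0,0],"claw":0.7},{"offset":[0,-0.045,0.91],"rotation":[0,0,0],"claw":0.7},{"offset":[0,-0.045,0.91],"rotation":[0,0,0],"claw":0.7},{"offset":[0,-0.045,0.91],"rotation":[0,0,0],"claw":0.3},{"offset":[0,-0.045,0.91],"rotation":[0,0,0],"claw":0.3},{"offset":[0,-0.045,0.91],"rotation":[0,0,0],"claw":0.3},{"offset":[0,-0.045,0.91],"rotation":[0,0,0],"claw":0.3},{"offset":[0,-0.045,0.91],"rotation":[0,0,0],"claw":0.3}]}}

```text
clock: 26.33
tcp_pos: [0.5098, 0.3934, 0.0105]
orientation: [-3.134, -0.195, -0.005]
contact_force: [0.6, -1.0, 6.8]
grip_width: 0.0355
gripper_force: 32.1
```

```bash
python3 look.py
```

```text
26.33 [0.5098 0.3934 0.0105] 0.035536598320088805 32.12612986564636 [ 0.6 -1.   6.8] [[0.992, 0.124, 0.003], [0.124, -0.992, 0.002], [0.003, -0.002, -1.0]]
scene [([0.6895, -0.3186], 70)]
top [([0.7736, -0.2768], 28), ([0.6252, 0.0839], 53)]
```

Call:
{"op": "drive_tool", "data": {"rows": [{"offset":[0,0,-0.2],"rotation":[0,0,0],"claw":0.3},{"offset":[0,0,-0.5],"rotation":[0,0,0],"claw":0.3},{"offset":[0,0,-0.8],"rotation":[0,0,0],"claw":0.3},{"offset":[0,0,-1],"rotation":[0,0,0],"claw":0.3},{"offset":[0,0,-1],"rotation":[0,0,0],"claw":0.3},{"offset":[0,0,-1],"rotation":[0,0,0],"claw":0.3}]}}

```text
clock: 26.93
tcp_pos: [0.5097, 0.394, 0.1618]
orientation: [-3.132, -0.196, -0.008]
contact_force: [-1.0, -0.9, -1.8]
grip_width: 0.0355
gripper_force: 31.2
```

Call:
{"op": "drive_tool", "data": {"rows": [{"offset":[0.05,0.25,0],"rotation":[0,0,0],"claw":0.3},{"offset":[0.05,0.5,0],"rotation":[0,0,0],"claw":0.3},{"offset":[0.05,0.75,0],"rotation":[0,0,0],"claw":0.3},{"offset":[0.05,1,0],"rotation":[0,0,0],"claw":0.3},{"offset":[0.05,1,0],"rotation":[0,0,0],"claw":0.3}]}}

```text
clock: 27.35
tcp_pos: [0.5353, 0.2338, 0.1563]
orientation: [3.129, 0.179, -0.005]
contact_force: [0.3, -1.4, -1.2]
grip_width: 0.0354
gripper_force: 31.1
```

Call:
{"op": "drive_tool", "data": {"rows": [{"offset":[0.05,0.25,0],"rotation":[0,0,0],"claw":0.3},{"offset":[0.05,0.5,0],"rotation":[0,0,0],"claw":0.3},{"offset":[0.05,0.75,0],"rotation":[0,0,0],"claw":0.3},{"offset":[0.05,1,0],"rotation":[0,0,0],"claw":0.3},{"offset":[0.05,1,0],"rotation":[0,0,0],"claw":0.3}]}}

```text
clock: 27.77
tcp_pos: [0.5604, 0.0865, 0.1567]
orientation: [3.131, 0.178, -0.005]
contact_force: [0.5, -1.2, -1.6]
grip_width: 0.0353
gripper_force: 31.1
```

Call:
{"op": "drive_tool", "data": {"rows": [{"offset":[0.06,0.25,0],"rotation":[0,0,0.04],"claw":0.3},{"offset":[0.06,0.5,0],"rotation":[0,0,0.08],"claw":0.3},{"offset":[0.06,0.75,0],"rotation":[0,0,0.12],"claw":0.3},{"offset":[0.06,0.85,0],"rotation":[0,0,0.1425],"claw":0.3},{"offset":[0.06,0.85,0],"rotation":[0,0,0.1425],"claw":0.3},{"offset":[0.06,0.85,0],"rotation":[0,0,0.1425],"claw":0.3}]}}

```text
clock: 28.27
tcp_pos: [0.5845, -0.029, 0.1571]
orientation: [3.131, -0.254, -0.004]
contact_force: [-0.6, 0.4, -1.8]
grip_width: 0.0351
gripper_force: 31.2
```

```bash
python3 look.py; python3 crop.py g6
```

```text
28.27 [ 0.5845 -0.029   0.1571] 0.03505197314862305 31.15978181362152 [-0.6  0.4 -1.8] [[0.987, -0.161, -0.002], [-0.161, -0.987, -0.0], [-0.002, 0.001, -1.0]]
scene [([0.689, -0.3191], 67)]
top [([0.7725, -0.2761], 29), ([0.6252, 0.0839], 53)]
[ 0.58478782 -0.02641143  0.15754794] [-0.42967781 -0.1354471  -1.214816  ]
```

View pics/g6.png

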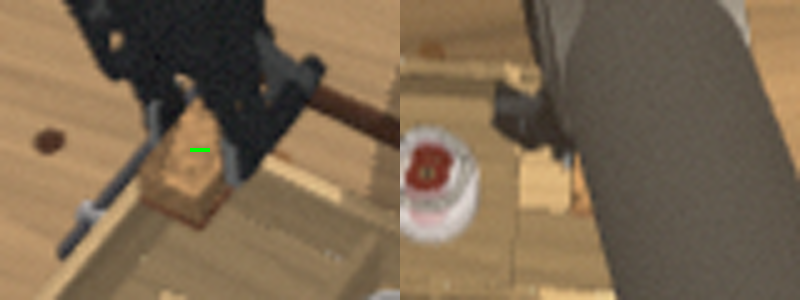

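The block is held level over the tray, and red wheels show inside the jar mouth in the top view. Lowering it now.

Call:
{"op": "drive_tool", "data": {"rows": [{"offset":[0,0.02,0.25],"rotation":[0,0,0],"claw":0.3},{"offset":[0,0.02,0.5],"rotation":[0,0,0],"claw":0.3},{"offset":[0,0.02,0.75],"rotation":[0,0,0],"claw":0.3},{"offset":[0,0.02,0.87],"rotation":[0,0,0],"claw":0.3},{"offset":[0,0.02,0.92],"rotation":[0,0,0],"claw":0.3},{"offset":[0,0.02,0.92],"rotation":[0,0,0],"claw":0.3},{"offset":[0,0.02,0.92],"rotation":[0,0,0],"claw":0.3}]}}

```text
clock: 29.05
tcp_pos: [0.5851, -0.0299, 0.0204]
orientation: [-3.131, 0.248, 0.0]
contact_force: [1.0, 0.4, -0.6]
grip_width: 0.0351
gripper_force: 33.0
```

Call:
{"op": "drive_tool", "data": {"rows": [{"offset":[0,0,0],"rotation":[0,0,0],"claw":0.3},{"offset":[0,0,0],"rotation":[0,0,0],"claw":0.55},{"offset":[0,0,0],"rotation":[0,0,0],"claw":0.55},{"offset":[0,0,0],"rotation":[0,0,0],"claw":0.55},{"offset":[0,0,0],"rotation":[0,0,0],"claw":0.55}]}}

```text
clock: 29.47
tcp_pos: [0.5851, -0.0313, 0.0206]
orientation: [-3.131, 0.251, -0.001]
contact_force: [0.4, 1.2, -1.0]
grip_width: 0.0473
gripper_force: 0.0
```

Call:
{"op": "drive_tool", "data": {"rows": [{"offset":[0,0,-0.15],"rotation":[0,0,0],"claw":0.55},{"offset":[0,0,-0.4],"rotation":[0,0,0],"claw":0.55},{"offset":[0,0,-0.7],"rotation":[0,0,0],"claw":0.55},{"offset":[0,0,-1],"rotation":[0,0,0],"claw":0.55},{"offset":[0,0,-1],"rotation":[0,0,0],"claw":0.55}]}}

```text
clock: 29.88
tcp_pos: [0.5891, -0.0315, 0.178]
orientation: [-3.13, 0.252, -0.018]
contact_force: [1.1, 1.8, 0.9]
grip_width: 0.0472
gripper_force: 0.0
```

```bash
python3 look.py; python3 crop.py g7
```

```text
29.88 [ 0.5891 -0.0315  0.178 ] 0.04718971792327437 0.0 [1.1 1.8 0.9] [[0.987, -0.16, 0.012], [-0.16, -0.987, 0.0], [0.012, -0.002, -1.0]]
scene [([0.6896, -0.3184], 70)]
top [([0.7674, -0.2726], 32), ([0.6246, 0.0839], 53)]
[ 0.58683057 -0.031456    0.17335389] [-0.89507676  0.16734885 -0.65181773]
```

View pics/g7.png

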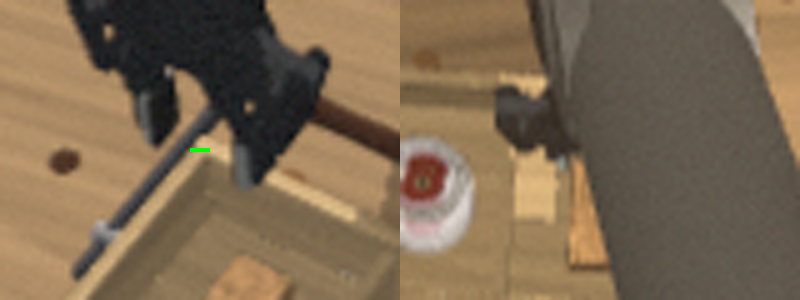

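The block stands on its sole in the tray at scene-crop (250,280). Before moving to the lid I'll check joint 7.

```bash
python3 blk.py | grep -v "^\(scene\|top\)"; python3 -c "
from h import *
print(np.round(get_obs()['joints'],3))"
```

```text
lid [435.98 276.31] 414 [0.5951 0.3735 0.022 ] [0.5946 0.373  0.022 ]
lid [220.78 196.14] 241 [0.588  0.3712 0.022 ] [0.5877 0.3709 0.022 ]
[-0.025  0.399 -0.036  1.834  0.018  0.912 -1.8  ]
```

Call:
{"op": "drive_tool", "data": {"rows": [{"offset":[-0.15,-1,0],"rotation":[0,0,0],"claw":1},{"offset":[-0.15,-1,0],"rotation":[0,0,0],"claw":1},{"offset":[-0.15,-1,0],"rotation":[0,0,0],"claw":1},{"offset":[-0.15,-1,0],"rotation":[0,0,0],"claw":1},{"offset":[-0.15,-1,0],"rotation":[0,0,0],"claw":1}]}}

```text
clock: 30.6
tcp_pos: [0.5848, 0.1291, 0.1685]
orientation: [-3.129, 0.235, 0.005]
contact_force: [-1.2, 0.5, 0.1]
grip_width: 0.0853
gripper_force: 0.0
```

Call:
{"op": "drive_tool", "data": {"rows": [{"offset":[-0.15,-1,0],"rotation":[0,0,-0.08],"claw":1},{"offset":[-0.15,-1,0],"rotation":[0,0,-0.08],"claw":1},{"offset":[-0.15,-1,0],"rotation":[0,0,-0.08],"claw":1},{"offset":[-0.15,-1,0],"rotation":[0,0,-0.08],"claw":1},{"offset":[-0.15,-1,0],"rotation":[0,0,-0.08],"claw":1}]}}

```text
clock: 31.02
tcp_pos: [0.5855, 0.2804, 0.1683]
orientation: [-3.138, -0.015, 0.005]
contact_force: [-0.2, 0.9, 0.9]
grip_width: 0.0854
gripper_force: 0.0
```

Call:
{"op": "drive_tool", "data": {"rows": [{"offset":[0,-0.69,0],"rotation":[0,0,0],"claw":1},{"offset":[0,-0.69,0],"rotation":[0,0,0],"claw":1},{"offset":[0,-0.69,0],"rotation":[0,0,0],"claw":1},{"offset":[0,-0.69,0],"rotation":[0,0,0],"claw":1},{"offset":[0,-0.69,0],"rotation":[0,0,0],"claw":1},{"offset":[0,-0.69,0],"rotation":[0,0,0],"claw":1}]}}

```text
clock: 31.52
tcp_pos: [0.5885, 0.3732, 0.1687]
orientation: [3.139, -0.002, -0.003]
contact_force: [0.9, -0.4, -0.6]
grip_width: 0.0856
gripper_force: 0.0
```

```bash
python3 look.py; python3 -c "
from h import *
print(np.round(get_obs()['joints'],3))"
```

```text
31.52 [0.5885 0.3732 0.1687] 0.08558207386908993 0.0 [ 0.9 -0.4 -0.6] [[1.0, -0.002, -0.002], [-0.002, -1.0, -0.003], [-0.002, 0.003, -1.0]]
scene [([0.6894, -0.3188], 70)]
top [([0.7713, -0.2754], 28), ([0.6252, 0.0839], 53)]
[-0.558  0.574 -0.141  1.544  0.09   1.032 -2.297]
```

Call:
{"op": "drive_tool", "data": {"rows": [{"offset":[0.02,0,0.25],"rotation":[0,0,0],"claw":1},{"offset":[0.02,0,0.5],"rotation":[0,0,0],"claw":1},{"offset":[0.02,0,0.75],"rotation":[0,0,0],"claw":1},{"offset":[0.02,0,0.9],"rotation":[0,0,0],"claw":1},{"offset":[0.02,0,0.9],"rotation":[0,0,0],"claw":1}]}}

```text
clock: 32.03
tcp_pos: [0.5884, 0.3708, 0.0292]
orientation: [3.135, -0.003, -0.013]
contact_force: [-0.8, -0.4, -1.8]
grip_width: 0.0852
gripper_force: 0.0
```

Call:
{"op": "drive_tool", "data": {"rows": [{"offset":[0,0,0.1],"rotation":[0,0,0],"claw":1},{"offset":[0,0,0.2],"rotation":[0,0,0],"claw":1},{"offset":[0,0,0.22],"rotation":[0,0,0],"claw":1},{"offset":[0,0,0.22],"rotation":[0,0,0],"claw":1},{"offset":[0,0,0.22],"rotation":[0,0,0],"claw":0.5},{"offset":[0,0,0.22],"rotation":[0,0,0],"claw":0.5},{"offset":[0,0,0.22],"rotation":[0,0,0],"claw":0.5},{"offset":[0,0,0.22],"rotation":[0,0,0],"claw":0.5},{"offset":[0,0,0.22],"rotation":[0,0,0],"claw":0.5}], "force": 20}}

```text
clock: 32.78
tcp_pos: [0.5922, 0.3759, 0.0039]
orientation: [-3.14, 0.001, -0.003]
contact_force: [-1.2, -1.1, 6.3]
grip_width: 0.0633
gripper_force: 22.3
```

```bash
python3 look.py
```

```text
32.78 [0.5922 0.3759 0.0039] 0.0632861124212902 22.283470812253654 [-1.2 -1.1  6.3] [[1.0, -0.0, 0.002], [-0.0, -1.0, 0.001], [0.002, -0.001, -1.0]]
scene [([0.6898, -0.3181], 68)]
top [([0.7719, -0.2755], 32), ([0.6251, 0.0841], 52)]
```

Call:
{"op": "drive_tool", "data": {"rows": [{"offset":[0,0,0],"rotation":[0,0,0],"claw":1},{"offset":[0,0,0],"rotation":[0,0,0],"claw":1},{"offset":[0,0,0],"rotation":[0,0,0],"claw":1},{"offset":[0,0,-0.2],"rotation":[0,0,0],"claw":1},{"offset":[0,0,-0.2],"rotation":[0,0,0],"claw":1}]}}

```text
clock: 33.3
tcp_pos: [0.5935, 0.377, 0.0363]
orientation: [-3.138, 0.001, -0.007]
contact_force: [1.6, 0.8, 1.0]
grip_width: 0.0854
gripper_force: 0.0
```

Call:
{"op": "drive_tool", "data": {"rows": [{"offset":[0,0,0],"rotation":[0,0,-0.06],"claw":1},{"offset":[0,0,0],"rotation":[0,0,-0.12],"claw":1},{"offset":[0,0,0],"rotation":[0,0,-0.18],"claw":1},{"offset":[0,0,0],"rotation":[0,0,-0.24],"claw":1},{"offset":[0,0,0],"rotation":[0,0,-0.3],"claw":1},{"offset":[0,0,0],"rotation":[0,0,-0.36],"claw":1},{"offset":[0,0,0],"rotation":[0,0,-0.42],"claw":1},{"offset":[0,0,0],"rotation":[0,0,-0.48],"claw":1},{"offset":[0,0,0],"rotation":[0,0,-0.54],"claw":1},{"offset":[0,0,0],"rotation":[0,0,-0.6],"claw":1},{"offset":[0,0,0],"rotation":[0,0,-0.66],"claw":1},{"offset":[0,0,0],"rotation":[0,0,-0.72],"claw":1},{"offset":[0,0,0],"rotation":[0,0,-0.77],"claw":1},{"offset":[0,0,0],"rotation":[0,0,-0.785],"claw":1},{"offset":[0,0,0],"rotation":[0,0,-0.785],"claw":1},{"offset":[0,0,0],"rotation":[0,0,-0.785],"claw":1}]}}

```text
clock: 34.63
tcp_pos: [0.5915, 0.3753, 0.0322]
orientation: [-2.224, -2.218, -0.0]
contact_force: [-0.7, 0.3, -1.0]
grip_width: 0.0858
gripper_force: 0.0
```

```bash
python3 look.py; python3 blk.py |grep lid
```

```text
34.63 [0.5915 0.3753 0.0322] 0.08577194613780094 0.0 [-0.7  0.3 -1. ] [[0.003, 1.0, 0.0], [1.0, -0.003, 0.0], [0.0, 0.0, -1.0]]
scene [([0.6888, -0.3195], 70)]
top [([0.7712, -0.275], 29), ([0.6249, 0.0838], 52)]
lid [429.85 274.85] 124 [0.596  0.3632 0.022 ] [0.5963 0.3577 0.022 ]
```

Call:
{"op": "drive_tool", "data": {"rows": [{"offset":[0,0,0.1],"rotation":[0,0,0],"claw":1},{"offset":[0,0,0.2],"rotation":[0,0,0],"claw":1},{"offset":[0,0,0.2],"rotation":[0,0,0],"claw":1},{"offset":[0,0,0.2],"rotation":[0,0,0],"claw":0.5},{"offset":[0,0,0.2],"rotation":[0,0,0],"claw":0.5},{"offset":[0,0,0.2],"rotation":[0,0,0],"claw":0.5},{"offset":[0,0,0.2],"rotation":[0,0,0],"claw":0.5},{"offset":[0,0,0.2],"rotation":[0,0,0],"claw":0.5}], "force": 30}}

```text
clock: 35.5
tcp_pos: [0.5916, 0.3756, 0.0027]
orientation: [2.223, 2.22, 0.001]
contact_force: [-0.1, -0.1, 0.4]
grip_width: 0.0628
gripper_force: 32.9
```

```bash
python3 look.py
```

```text
35.5 [0.5916 0.3756 0.0027] 0.06276801137291214 32.8896048059687 [-0.1 -0.1  0.4] [[0.001, 1.0, 0.001], [1.0, -0.001, 0.0], [0.0, 0.001, -1.0]]
scene [([0.6895, -0.3186], 72)]
top [([0.7736, -0.2768], 28), ([0.6286, 0.0821], 36)]
```

Call:
{"op": "drive_tool", "data": {"rows": [{"offset":[0,0,-0.2],"rotation":[0,0,0],"claw":0.5},{"offset":[0,0,-0.5],"rotation":[0,0,0],"claw":0.5},{"offset":[0,0,-0.8],"rotation":[0,0,0],"claw":0.5},{"offset":[0,0,-1],"rotation":[0,0,0],"claw":0.5},{"offset":[0,0,-1],"rotation":[0,0,0],"claw":0.5}]}}

```text
clock: 36.02
tcp_pos: [0.5948, 0.379, 0.1619]
orientation: [2.222, 2.219, 0.022]
contact_force: [1.2, 1.4, 1.1]
grip_width: 0.0628
gripper_force: 33.5
```

Call:
{"op": "drive_tool", "data": {"rows": [{"offset":[-0.25,0.05,0],"rotation":[0,0,0],"claw":0.5},{"offset":[-0.5,0.05,0],"rotation":[0,0,0],"claw":0.5},{"offset":[-0.75,0.05,0],"rotation":[0,0,0],"claw":0.5},{"offset":[-1,0.05,0],"rotation":[0,0,0],"claw":0.5},{"offset":[-1,0.05,0],"rotation":[0,0,0],"claw":0.5}]}}

```text
clock: 36.43
tcp_pos: [0.6005, 0.2143, 0.1513]
orientation: [2.231, 2.205, -0.009]
contact_force: [-0.6, -1.1, -0.6]
grip_width: 0.0628
gripper_force: 33.4
```

Call:
{"op": "drive_tool", "data": {"rows": [{"offset":[-0.25,0.05,0],"rotation":[0,0,0],"claw":0.5},{"offset":[-0.5,0.05,0],"rotation":[0,0,0],"claw":0.5},{"offset":[-0.75,0.05,0],"rotation":[0,0,0],"claw":0.5},{"offset":[-0.93,0.05,0],"rotation":[0,0,0],"claw":0.5},{"offset":[-0.93,0.05,0],"rotation":[0,0,0],"claw":0.5},{"offset":[-0.93,0.05,0],"rotation":[0,0,0],"claw":0.5},{"offset":[-0.93,0.05,0],"rotation":[0,0,0],"claw":0.5}]}}

```text
clock: 37.02
tcp_pos: [0.6061, 0.0869, 0.1525]
orientation: [-2.222, -2.221, -0.001]
contact_force: [0.4, 0.6, 0.3]
grip_width: 0.063
gripper_force: 33.4
```

```bash
python3 look.py
python3 - <<'E'
from h import *
f=dict(np.load("scene1.npz"));h=hsv(f)
m=(h[...,0]>20)&(h[...,0]<32)&(h[...,1]>150)&(h[...,2]>80); m[300:]=0
for c,a,l in blobs(m,40): print(c,a,ray(f,c,get_obs()["tcp_pos"][2]+.018).round(4))
o=(200,150); c=f["frame"][o[1]:o[1]+120,250:410,::-1]; cv2.imwrite("pics/g8.png",cv2.resize(c,None,fx=5,fy=5,interpolation=cv2.INTER_CUBIC))
E
```

```text
37.02 [0.6061 0.0869 0.1525] 0.06297300734919513 33.445560042746365 [0.4 0.6 0.3] [[0.001, 1.0, 0.0], [1.0, -0.001, 0.001], [0.001, 0.0, -1.0]]
scene [([0.6895, -0.3188], 69)]
top [([0.774, -0.2771], 27)]
[335.28853755 215.95256917] 253 [[0.6129 0.1063 0.1705]]
```

View pics/g8.png

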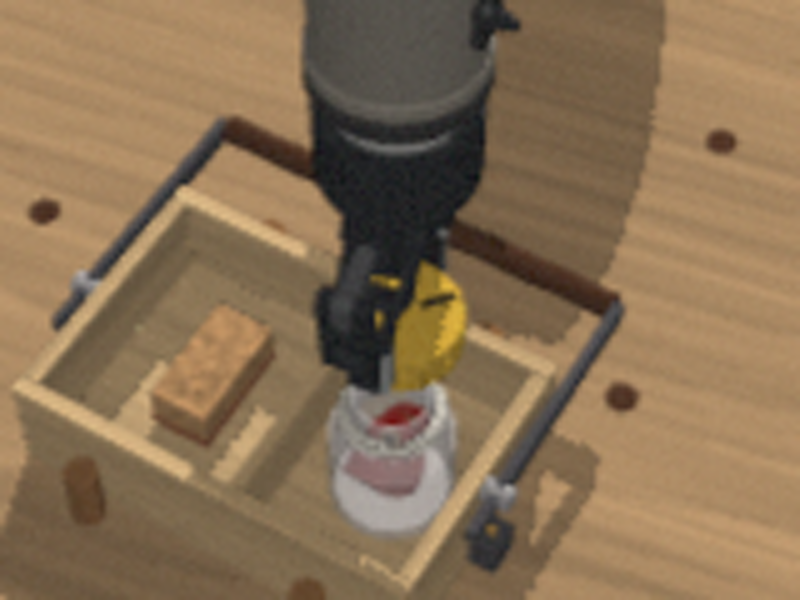

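Run:
```python
from h import *
f=dict(np.load("scene1.npz"))
def proj(f,X): c=(f["R"]@np.atleast_2d(X).T).T+f["t"]; return np.c_[c[:,0]/c[:,2]*foc(f)+f["cx"],c[:,1]/c[:,2]*foc(f)+f["cy"]]
th=np.linspace(0,6.283,200)
def circ(x,y,z,r): return proj(f,np.c_[x+r*np.cos(th),y+r*np.sin(th),0*th+z])
p=circ(.6061,.0869,.1718,.032); print("pred lid x",p.min(0),p.max(0))
h=hsv(f);m=(h[...,0]>18)&(h[...,0]<34)&(h[...,1]>130)&(h[...,2]>60);m[300:]=0
for c,a,l in blobs(m,40): q=np.argwhere(l)[:,::-1]; print("obs",q.min(0),q.max(0)+1)
# jar neck: predicted thread ring / body extents against clear picture
f=load("scene"); 
for nm,z,r in(("rim",.098,.0205),("thread",.086,.028),("body",.03,.034)): p=circ(.6066,.0862,z,r);print(nm,p.min(0).round(1),p.max(0).round(1))
f=load("top")
for nm,z,r in(("rim",.098,.0205),("thread",.086,.028),("body",.03,.034)): p=circ(.6066,.0862,z,r);print("top",nm,p.min(0).round(1),p.max(0).round(1))
S=load("scene")["frame"][215:268,305:352,::-1];T=load("top")["frame"][160:200,285:325,::-1]
S=cv2.resize(S,(470,530),interpolation=cv2.INTER_CUBIC)[:530];T=cv2.resize(T,(320,320),interpolation=cv2.INTER_CUBIC)
c=np.zeros((530,790,3),np.uint8);c[:,:470]=S;c[:320,470:]=T
for i in range(0,470,50):c[:6,i:i+2]=255;c[i:i+2,:6]=255
cv2.imwrite("pics/g9.png",c)
```

```text
pred lid x [315.2716451  200.27858631] [342.18146241 222.13267439]
obs [188 202] [198 227]
obs [329 202] [344 228]
rim [320.2 221.5] [336.5 235.1]
thread [317.3 221.7] [339.3 240.2]
body [315.4 231.6] [341.1 253.6]
top rim [297.5 170.8] [310.2 183.2]
top thread [295.4 169.6] [312.7 186.4]
top body [294.6 172.2] [314.9 191.9]
```

View pics/g9.png

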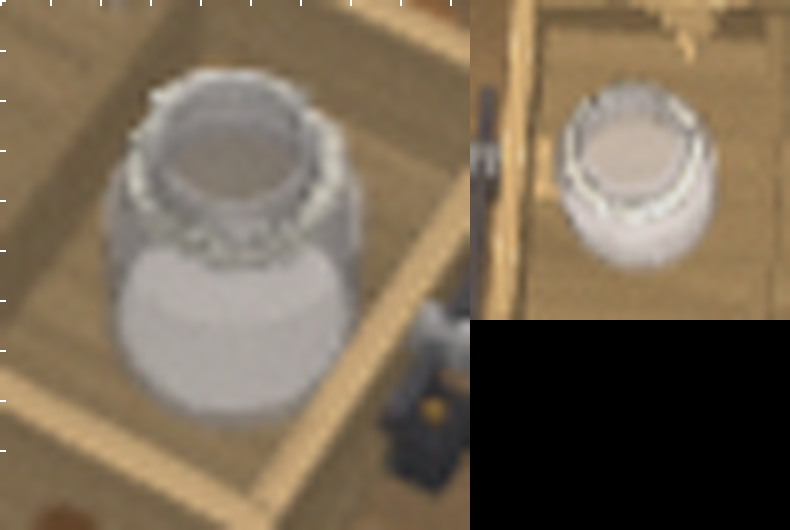

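The jar's thread and body edges match the prediction to about 1 mm. The lid's right edge sits about 3 mm further in +y than the jar, so I'll shift −3 mm and lower it.

Call:
{"op": "drive_tool", "data": {"rows": [{"offset":[-0.02,0,0],"rotation":[0,0,0],"claw":0.5},{"offset":[-0.02,0,0.2],"rotation":[0,0,0],"claw":0.5},{"offset":[-0.02,0,0.34],"rotation":[0,0,0],"claw":0.5},{"offset":[-0.02,0,0.34],"rotation":[0,0,0],"claw":0.5},{"offset":[-0.02,0,0.34],"rotation":[0,0,0],"claw":0.5},{"offset":[-0.02,0,0.34],"rotation":[0,0,0],"claw":0.5}]}}

```text
clock: 37.62
tcp_pos: [0.6067, 0.0839, 0.1024]
orientation: [2.221, 2.221, 0.002]
contact_force: [-0.9, -0.4, -0.8]
grip_width: 0.0628
gripper_force: 33.4
```

Call:
{"op": "drive_tool", "data": {"rows": [{"offset":[0,0,0.01],"rotation":[0,0,0],"claw":0.5},{"offset":[0,0,0.02],"rotation":[0,0,0],"claw":0.5},{"offset":[0,0,0.03],"rotation":[0,0,0],"claw":0.5},{"offset":[0,0,0.03],"rotation":[0,0,0],"claw":0.5}]}}

```text
clock: 37.95
tcp_pos: [0.6062, 0.0828, 0.0971]
orientation: [2.222, 2.22, 0.0]
contact_force: [-0.5, -0.3, -0.5]
grip_width: 0.0628
gripper_force: 33.4
```

Call:
{"op": "drive_tool", "data": {"rows": [{"offset":[0,0,0.01],"rotation":[0,0,0],"claw":0.5},{"offset":[0,0,0.02],"rotation":[0,0,0],"claw":0.5},{"offset":[0,0,0.02],"rotation":[0,0,0],"claw":0.5},{"offset":[0,0,0.02],"rotation":[0,0,0],"claw":0.5}]}}

```text
clock: 38.28
tcp_pos: [0.606, 0.0829, 0.0937]
orientation: [-2.223, -2.22, 0.0]
contact_force: [0.6, 0.9, -0.8]
grip_width: 0.0629
gripper_force: 33.4
```

Call:
{"op": "drive_tool", "data": {"rows": [{"offset":[0,0,0.01],"rotation":[0,0,0],"claw":0.5},{"offset":[0,0,0.01],"rotation":[0,0,0],"claw":0.5},{"offset":[0,0,0.01],"rotation":[0,0,0],"claw":0.5}]}}

```text
clock: 38.53
tcp_pos: [0.606, 0.0829, 0.0922]
orientation: [-2.222, -2.22, 0.0]
contact_force: [-0.6, 0.0, -0.9]
grip_width: 0.0631
gripper_force: 33.4
```

Call:
{"op": "drive_tool", "data": {"rows": [{"offset":[0,0,0.01],"rotation":[0,0,0],"claw":0.5},{"offset":[0,0,0.01],"rotation":[0,0,0],"claw":0.5},{"offset":[0,0,0.01],"rotation":[0,0,0],"claw":0.5}]}}

```text
clock: 38.78
tcp_pos: [0.6063, 0.083, 0.0911]
orientation: [2.222, 2.22, 0.001]
contact_force: [-0.1, 0.3, 2.4]
grip_width: 0.0633
gripper_force: 33.7
```

Call:
{"op": "drive_tool", "data": {"rows": [{"offset":[0,0,0.01],"rotation":[0,0,0],"claw":0.5},{"offset":[0,0,0.01],"rotation":[0,0,0],"claw":0.5},{"offset":[0,0,0.01],"rotation":[0,0,0],"claw":0.5}]}}

```text
clock: 39.03
tcp_pos: [0.6064, 0.083, 0.0906]
orientation: [2.222, 2.22, 0.001]
contact_force: [-3.3, -1.6, 9.6]
grip_width: 0.063
gripper_force: 34.5
```

Call:
{"op": "drive_tool", "data": {"rows": [{"offset":[0,0,0.01],"rotation":[0,0,0],"claw":0.5},{"offset":[0,0,0.01],"rotation":[0,0,0],"claw":0.5},{"offset":[0,0,0.01],"rotation":[0,0,0],"claw":0.5}]}}

```text
clock: 39.28
tcp_pos: [0.6065, 0.083, 0.0902]
orientation: [2.222, 2.219, 0.0]
contact_force: [-5.7, -1.6, 19.9]
grip_width: 0.0629
gripper_force: 35.4
```

Call:
{"op": "drive_tool", "data": {"rows": [{"offset":[0,-0.004,-0.008],"rotation":[0,0,0],"claw":0.5},{"offset":[0,-0.004,-0.008],"rotation":[0,0,0],"claw":0.5},{"offset":[0,-0.004,-0.008],"rotation":[0,0,0],"claw":0.5}]}}

```text
clock: 39.53
tcp_pos: [0.6064, 0.083, 0.0906]
orientation: [2.222, 2.219, 0.002]
contact_force: [-1.6, -1.3, 10.0]
grip_width: 0.0628
gripper_force: 34.5
```

Call:
{"op": "drive_tool", "data": {"rows": [{"offset":[0,0,0],"rotation":[0,0,-0.03],"claw":0.5},{"offset":[0,0,0],"rotation":[0,0,-0.06],"claw":0.5},{"offset":[0,0,0],"rotation":[0,0,-0.09],"claw":0.5},{"offset":[0,0,0],"rotation":[0,0,-0.12],"claw":0.5},{"offset":[0,0,0],"rotation":[0,0,-0.12],"claw":0.5}]}}

```text
clock: 39.95
tcp_pos: [0.6053, 0.0827, 0.0888]
orientation: [-1.938, -2.472, 0.0]
contact_force: [-0.1, -0.8, -0.7]
grip_width: 0.0629
gripper_force: 33.4
```

Call:
{"op": "drive_tool", "data": {"rows": [{"offset":[0,0,0],"rotation":[0,0,-0.03],"claw":0.5},{"offset":[0,0,0],"rotation":[0,0,-0.06],"claw":0.5},{"offset":[0,0,0],"rotation":[0,0,-0.09],"claw":0.5},{"offset":[0,0,0],"rotation":[0,0,-0.12],"claw":0.5},{"offset":[0,0,0],"rotation":[0,0,-0.12],"claw":0.5}]}}

```text
clock: 40.37
tcp_pos: [0.6062, 0.083, 0.0898]
orientation: [1.631, 2.684, 0.002]
contact_force: [-1.6, -0.2, 6.9]
grip_width: 0.0632
gripper_force: 34.2
```

```bash
python3 -c "
from h import *
o=get_obs();print(o['moment'],o['joints'],o['contact_force'])"
```

```text
[-0.18755028  0.27716001 -0.09935547] [ 0.23438378  0.62260172 -0.64493567  1.79298607  0.47065294  0.88344802
 -0.14734863] [-1.58310832 -0.2218668   6.9020142 ]
```

Call:
{"op": "drive_tool", "data": {"rows": [{"offset":[0,0,-0.035],"rotation":[0,0,0],"claw":0.5},{"offset":[0,0,-0.035],"rotation":[0,0,0],"claw":0.5},{"offset":[0,0,-0.035],"rotation":[0,0,0.06],"claw":0.5},{"offset":[0,0,-0.035],"rotation":[0,0,0.11],"claw":0.5},{"offset":[0,0,-0.035],"rotation":[0,0,0.11],"claw":0.5},{"offset":[0,0,-0.02],"rotation":[0,0,0.11],"claw":0.5},{"offset":[0,0,-0.01],"rotation":[0,0,0.11],"claw":0.5},{"offset":[0,0,0],"rotation":[0,0,0.11],"claw":0.5},{"offset":[0,0,0],"rotation":[0,0,0.11],"claw":0.5}]}}

```text
clock: 41.12
tcp_pos: [0.6052, 0.0828, 0.0885]
orientation: [-1.914, -2.49, 0.001]
contact_force: [-0.2, -0.3, -0.8]
grip_width: 0.0631
gripper_force: 33.5
```

Call:
{"op": "drive_tool", "data": {"rows": [{"offset":[0,0,0.005],"rotation":[0,0,0],"claw":0.5},{"offset":[0,0,0.01],"rotation":[0,0,0],"claw":0.5},{"offset":[0,0,0.01],"rotation":[0,0,0],"claw":0.5}]}}

```text
clock: 41.37
tcp_pos: [0.6054, 0.0829, 0.0874]
orientation: [-1.916, -2.49, 0.0]
contact_force: [-0.4, -1.0, -0.5]
grip_width: 0.0633
gripper_force: 33.5
```

Call:
{"op": "drive_tool", "data": {"rows": [{"offset":[0,0,0.005],"rotation":[0,0,0],"claw":0.5},{"offset":[0,0,0.01],"rotation":[0,0,0],"claw":0.5},{"offset":[0,0,0.01],"rotation":[0,0,0],"claw":0.5}]}}

```text
clock: 41.62
tcp_pos: [0.6054, 0.0829, 0.0859]
orientation: [-1.916, -2.49, 0.0]
contact_force: [0.1, 0.5, -0.1]
grip_width: 0.0632
gripper_force: 33.5
```

Call:
{"op": "drive_tool", "data": {"rows": [{"offset":[0,0,0.005],"rotation":[0,0,0],"claw":0.5},{"offset":[0,0,0.008],"rotation":[0,0,0],"claw":0.5},{"offset":[0,0,0.008],"rotation":[0,0,0],"claw":0.5}]}}

```text
clock: 41.87
tcp_pos: [0.6054, 0.0829, 0.0847]
orientation: [-1.916, -2.49, 0.0]
contact_force: [0.6, -0.3, -0.7]
grip_width: 0.0627
gripper_force: 33.5
```

Call:
{"op": "drive_tool", "data": {"rows": [{"offset":[0,0,0.005],"rotation":[0,0,0],"claw":0.5},{"offset":[0,0,0.008],"rotation":[0,0,0],"claw":0.5},{"offset":[0,0,0.008],"rotation":[0,0,0],"claw":0.5}]}}

```text
clock: 42.12
tcp_pos: [0.6056, 0.083, 0.0838]
orientation: [1.916, 2.49, 0.0]
contact_force: [-0.8, -0.7, 1.6]
grip_width: 0.0632
gripper_force: 33.7
```

Underside is 16–17 mm below the rim with light contact, so the lugs are in the thread starts. Screwing forward.

Call:
{"op": "drive_tool", "data": {"rows": [{"offset":[0,0,0.001],"rotation":[0,0,0.03],"claw":0.5},{"offset":[0,0,0.002],"rotation":[0,0,0.06],"claw":0.5},{"offset":[0,0,0.003],"rotation":[0,0,0.09],"claw":0.5},{"offset":[0,0,0.004],"rotation":[0,0,0.12],"claw":0.5},{"offset":[0,0,0.005],"rotation":[0,0,0.15],"claw":0.5},{"offset":[0,0,0.005],"rotation":[0,0,0.15],"claw":0.5}]}}

```text
clock: 42.62
tcp_pos: [0.6061, 0.0832, 0.0835]
orientation: [2.268, 2.172, 0.002]
contact_force: [-0.8, -1.1, 3.1]
grip_width: 0.0628
gripper_force: 33.8
```

```bash
cat > m.py <<'E'
from h import *
o=get_obs();print(round(o["clock"],2),'M',np.round(o['moment'],2),'F',np.round(o['contact_force'],1),np.round(o['tcp_pos'],4),'yaw',np.round(np.arctan2(*Rot.from_rotvec(o["orientation"]).as_matrix()[[1,0],0]),3),o['grip_width'],np.round(o['joints'],2))
E
python3 m.py
```

```text
42.62 M [ 0.06  0.02 -0.1 ] F [-0.8 -1.1  3.1] [0.6061 0.0832 0.0835] yaw 1.528 0.06278416974643242 [ 0.15  0.6  -0.52  1.8   0.39  0.84 -0.6 ]
```

Call:
{"op": "drive_tool", "data": {"rows": [{"offset":[0,0,0.001],"rotation":[0,0,0.03],"claw":0.5},{"offset":[0,0,0.002],"rotation":[0,0,0.06],"claw":0.5},{"offset":[0,0,0.003],"rotation":[0,0,0.09],"claw":0.5},{"offset":[0,0,0.004],"rotation":[0,0,0.12],"claw":0.5},{"offset":[0,0,0.005],"rotation":[0,0,0.15],"claw":0.5},{"offset":[0,0,0.005],"rotation":[0,0,0.15],"claw":0.5}]}}

```text
clock: 43.12
tcp_pos: [0.6061, 0.0832, 0.0828]
orientation: [2.566, 1.811, 0.002]
contact_force: [-0.1, 1.6, 4.2]
grip_width: 0.0631
gripper_force: 34.0
```

```bash
python3 m.py
```

```text
43.12 M [ 0.01 -0.02 -0.11] F [-0.1  1.6  4.2] [0.6061 0.0832 0.0828] yaw 1.229 0.06311132727050048 [ 0.09  0.59 -0.45  1.81  0.33  0.82 -0.86]
```

Call:
{"op": "drive_tool", "data": {"rows": [{"offset":[0,0,0.001],"rotation":[0,0,0.03],"claw":0.5},{"offset":[0,0,0.002],"rotation":[0,0,0.06],"claw":0.5},{"offset":[0,0,0.003],"rotation":[0,0,0.09],"claw":0.5},{"offset":[0,0,0.004],"rotation":[0,0,0.12],"claw":0.5},{"offset":[0,0,0.005],"rotation":[0,0,0.15],"claw":0.5},{"offset":[0,0,0.005],"rotation":[0,0,0.15],"claw":0.5}]}}

```text
clock: 43.62
tcp_pos: [0.606, 0.0831, 0.082]
orientation: [2.807, 1.409, 0.002]
contact_force: [0.1, 0.0, 5.6]
grip_width: 0.0629
gripper_force: 34.0
```

```bash
python3 m.py
```

```text
43.62 M [-0.05  0.02 -0.13] F [0.1 0.  5.6] [0.606  0.0831 0.082 ] yaw 0.931 0.06289167000192603 [ 0.04  0.57 -0.37  1.81  0.28  0.81 -1.11]
```

Call:
{"op": "drive_tool", "data": {"rows": [{"offset":[0,0,0.001],"rotation":[0,0,0.03],"claw":0.5},{"offset":[0,0,0.002],"rotation":[0,0,0.06],"claw":0.5},{"offset":[0,0,0.003],"rotation":[0,0,0.09],"claw":0.5},{"offset":[0,0,0.003],"rotation":[0,0,0.09],"claw":0.5}]}}

```text
clock: 43.95
tcp_pos: [0.606, 0.083, 0.0815]
orientation: [2.922, 1.152, 0.002]
contact_force: [-0.5, 0.4, 4.9]
grip_width: 0.0631
gripper_force: 34.0
```

```bash
python3 m.py
```

```text
43.95 M [-0.02  0.04 -0.14] F [-0.5  0.4  4.9] [0.606  0.083  0.0815] yaw 0.751 0.06307975022248682 [ 0.01  0.57 -0.33  1.81  0.25  0.8  -1.27]
```

Call:
{"op": "drive_tool", "data": {"rows": [{"offset":[0,0,0.001],"rotation":[0,0,0.03],"claw":0.5},{"offset":[0,0,0.002],"rotation":[0,0,0.06],"claw":0.5},{"offset":[0,0,0.003],"rotation":[0,0,0.09],"claw":0.5},{"offset":[0,0,0.003],"rotation":[0,0,0.09],"claw":0.5}], "force": 45}}

```text
clock: 44.28
tcp_pos: [0.606, 0.0827, 0.0813]
orientation: [3.014, 0.884, 0.001]
contact_force: [-1.0, -0.7, 7.5]
grip_width: 0.0628
gripper_force: 47.6
```

```bash
python3 m.py
```

```text
44.28 M [-0.17  0.24 -0.14] F [-1.  -0.7  7.5] [0.606  0.0827 0.0813] yaw 0.571 0.06277908061751719 [-0.02  0.56 -0.29  1.82  0.22  0.79 -1.42]
```

Call:
{"op": "drive_tool", "data": {"rows": [{"offset":[0,0,0.001],"rotation":[0,0,0.03],"claw":0.5},{"offset":[0,0,0.002],"rotation":[0,0,0.06],"claw":0.5},{"offset":[0,0,0.002],"rotation":[0,0,0.06],"claw":0.5}]}}

```text
clock: 44.53
tcp_pos: [0.6057, 0.0826, 0.0812]
orientation: [3.061, 0.702, 0.001]
contact_force: [-2.2, -1.4, 11.7]
grip_width: 0.0623
gripper_force: 47.9
```

```bash
python3 m.py
```

```text
44.53 M [-0.3   0.54 -0.06] F [-2.2 -1.4 11.7] [0.6057 0.0826 0.0812] yaw 0.451 0.06228576252099634 [-0.05  0.56 -0.26  1.82  0.19  0.79 -1.52]
```

Call:
{"op": "drive_tool", "data": {"rows": [{"offset":[0,0,-0.004],"rotation":[0,0,0.03],"claw":0.5},{"offset":[0,0,-0.004],"rotation":[0,0,0.06],"claw":0.5},{"offset":[0,0,-0.004],"rotation":[0,0,0.06],"claw":0.5}]}}

```text
clock: 44.78
tcp_pos: [0.6055, 0.0826, 0.0813]
orientation: [3.098, 0.517, 0.0]
contact_force: [-1.1, -1.4, 7.3]
grip_width: 0.0624
gripper_force: 48.5
```

```bash
python3 m.py
```

```text
44.78 M [-0.2   0.28 -0.09] F [-1.1 -1.4  7.3] [0.6055 0.0826 0.0813] yaw 0.331 0.062445231365094354 [-0.07  0.56 -0.23  1.82  0.17  0.78 -1.62]
```

Call:
{"op": "drive_tool", "data": {"rows": [{"offset":[0,0,0],"rotation":[0,0,0.03],"claw":0.5},{"offset":[0,0,0],"rotation":[0,0,0.06],"claw":0.5},{"offset":[0,0,0],"rotation":[0,0,0.06],"claw":0.5}]}}

```text
clock: 45.03
tcp_pos: [0.6055, 0.0827, 0.0813]
orientation: [3.124, 0.331, 0.0]
contact_force: [-1.4, -0.7, 7.3]
grip_width: 0.0624
gripper_force: 48.5
```

```bash
python3 m.py
```

```text
45.03 M [-0.16  0.24 -0.08] F [-1.4 -0.7  7.3] [0.6055 0.0827 0.0813] yaw 0.211 0.06244419271758644 [-0.09  0.55 -0.2   1.82  0.15  0.78 -1.72]
```

Call:
{"op": "drive_tool", "data": {"rows": [{"offset":[0,0,0],"rotation":[0,0,0.03],"claw":0.5},{"offset":[0,0,0],"rotation":[0,0,0.06],"claw":0.5},{"offset":[0,0,0],"rotation":[0,0,0.06],"claw":0.5}]}}

```text
clock: 45.28
tcp_pos: [0.6047, 0.0838, 0.0812]
orientation: [-3.138, -0.146, 0.002]
contact_force: [-3.2, 1.2, 9.1]
grip_width: 0.0623
gripper_force: 48.6
```

```bash
python3 m.py
```

```text
45.28 M [0.16 0.81 0.24] F [-3.2  1.2  9.1] [0.6047 0.0838 0.0812] yaw 0.093 0.062341418217992814 [-0.11  0.55 -0.17  1.82  0.13  0.78 -1.83]
```

Call:
{"op": "drive_tool", "data": {"rows": [{"offset":[0,0,0],"rotation":[0,0,0.03],"claw":0.5},{"offset":[0,0,0],"rotation":[0,0,0.06],"claw":0.5},{"offset":[0,0,0],"rotation":[0,0,0.06],"claw":0.5}]}}

```text
clock: 45.53
tcp_pos: [0.6068, 0.0839, 0.0813]
orientation: [-3.141, 0.039, -0.005]
contact_force: [4.4, 1.4, 1.9]
grip_width: 0.0623
gripper_force: 51.1
```

```bash
python3 m.py
python3 - <<'E'
from h import *
f=grab_frame("scene"); cv2.imwrite("pics/g10.png",cv2.resize(f["frame"][150:270,250:410,::-1],None,fx=5,fy=5,interpolation=cv2.INTER_CUBIC))
E
```

```text
45.53 M [ 0.22 -0.88  0.87] F [4.4 1.4 1.9] [0.6068 0.0839 0.0813] yaw -0.025 0.06234479596837421 [-0.13  0.55 -0.14  1.82  0.11  0.77 -1.93]
```

View pics/g10.png

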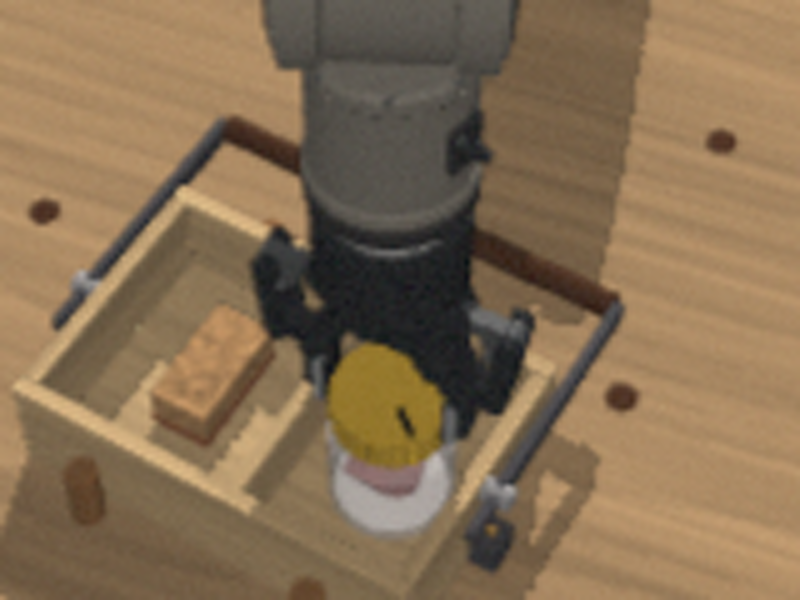

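The lid sits level on the jar, and the torque now rises to 0.9 N·m after about 1.8 rad. One more nudge to confirm the end stop.

Call:
{"op": "drive_tool", "data": {"rows": [{"offset":[0,0,0],"rotation":[0,0,0.02],"claw":0.5},{"offset":[0,0,0],"rotation":[0,0,0.04],"claw":0.5},{"offset":[0,0,0],"rotation":[0,0,0.04],"claw":0.5}]}}

```text
clock: 45.83
tcp_pos: [0.6089, 0.0836, 0.0815]
orientation: [-3.136, 0.166, -0.011]
contact_force: [9.9, 0.5, -2.2]
grip_width: 0.0622
gripper_force: 51.7
```

```bash
python3 m.py
```

```text
45.83 M [ 0.3  -2.24  0.95] F [ 9.9  0.5 -2.2] [0.6089 0.0836 0.0815] yaw -0.106 0.06217317371752806 [-0.15  0.55 -0.12  1.82  0.09  0.77 -1.99]
```

Call:
{"op": "drive_tool", "data": {"rows": [{"offset":[0,0,0],"rotation":[0,0,0],"claw":1},{"offset":[0,0,0],"rotation":[0,0,0],"claw":1},{"offset":[0,0,0],"rotation":[0,0,0],"claw":1},{"offset":[0,0,0],"rotation":[0,0,0],"claw":1},{"offset":[0,0,-0.1],"rotation":[0,0,0],"claw":1},{"offset":[0,0,-0.3],"rotation":[0,0,0],"claw":1},{"offset":[0,0,-0.6],"rotation":[0,0,0],"claw":1},{"offset":[0,0,-0.9],"rotation":[0,0,0],"claw":1},{"offset":[0,0,-0.9],"rotation":[0,0,0],"claw":1},{"offset":[0,0,-0.9],"rotation":[0,0,0],"claw":1}]}}

```text
clock: 46.67
tcp_pos: [0.6074, 0.0832, 0.2197]
orientation: [-3.135, 0.173, -0.01]
contact_force: [0.7, 0.5, -0.6]
grip_width: 0.0856
gripper_force: 0.0
```

```bash
python3 m.py
python3 - <<'E'
from h import *
f=grab_frame("scene"); P=cloud(f); h=hsv(f)
m=(h[...,0]>18)&(h[...,0]<34)&(h[...,1]>140)&(h[...,2]>60);m[300:]=0
for c,a,l in blobs(m,60):
    q=P[l]; t=q[q[:,2]>np.percentile(q[:,2],40)]; print(c,a,np.percentile(q[:,2],[5,50,95]).round(4)); 
    A=np.c_[t[:,:2]-t[:,:2].mean(0),np.ones(len(t))]; print("plane",np.linalg.lstsq(A,t[:,2],rcond=None)[0].round(4))
cv2.imwrite("pics/g11.png",cv2.resize(f["frame"][150:270,250:410,::-1],None,fx=5,fy=5,interpolation=cv2.INTER_CUBIC))
# bar
d=(f["frame"].max(2)<80)&(P[...,0]>.38)&(P[...,0]<.56)&(P[...,1]>-.16)&(P[...,1]<.2)&(P[...,2]>.045)&(P[...,2]<.08)
for c,a,l in blobs(d,40): q=P[l]; print("bar",c.round(1),a,ray(f,c,.06).round(4),q[:,1].min(),q[:,1].max())
E
```

```text
46.67 M [-0.02 -0.01 -0.02] F [ 0.7  0.5 -0.6] [0.6074 0.0832 0.2197] yaw -0.11 0.08564348839470405 [-0.14  0.39 -0.13  1.72  0.06  1.03 -1.97]
[327.94477318 229.88362919] 507 [0.0856 0.0994 0.1025]
plane [ 0.0006 -0.0055  0.1006]
bar [288.8 184.2] 99 [[ 0.4859 -0.0817  0.06  ]] -0.10289892616972418 -0.05134373002629275
bar [328.8 190.9] 158 [[0.4667 0.0324 0.06  ]] -0.02161496685519099 0.07597242797441923
bar [362.4 210. ] 149 [[0.4947 0.1411 0.06  ]] 0.10039128918411246 0.1700955989200901
```

View pics/g11.png

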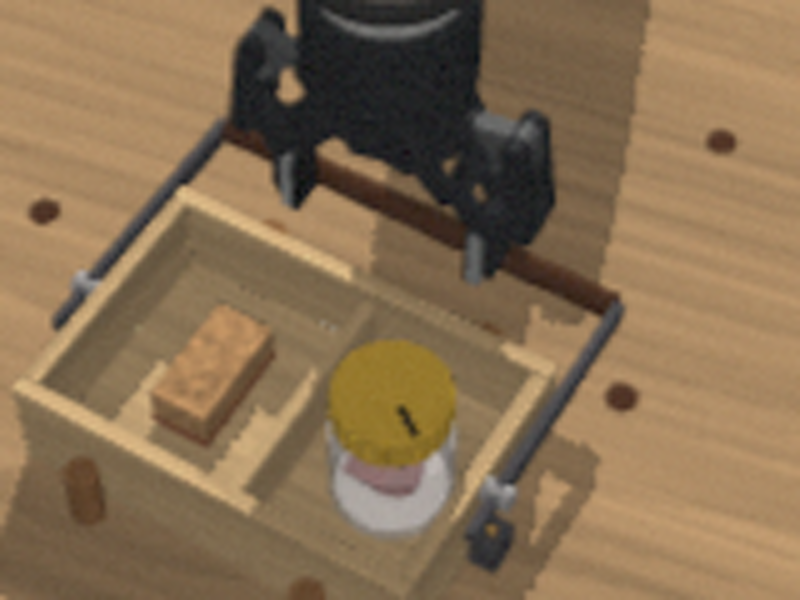

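The lid is level and home: its top is at z = 0.1006, against 0.101 expected. Now the handle bar, whose middle should be near (0.462, 0.041, 0.055).

Call:
{"op": "drive_tool", "data": {"rows": [{"offset":[-0.1,0.04,0],"rotation":[0,0,-0.06],"claw":0.5},{"offset":[-0.2,0.08,0],"rotation":[0,0,-0.12],"claw":0.5},{"offset":[-0.3,0.12,0],"rotation":[0,0,-0.18],"claw":0.5},{"offset":[-0.4,0.16,0],"rotation":[0,0,-0.24],"claw":0.5},{"offset":[-0.5,0.2,0],"rotation":[0,0,-0.3],"claw":0.5},{"offset":[-0.6,0.24,0],"rotation":[0,0,-0.36],"claw":0.5},{"offset":[-0.7,0.28,0],"rotation":[0,0,-0.42],"claw":0.5},{"offset":[-0.8,0.32,0],"rotation":[0,0,-0.48],"claw":0.5},{"offset":[-0.9,0.37,0],"rotation":[0,0,-0.54],"claw":0.5},{"offset":[-0.93,0.384,0],"rotation":[0,0,-0.6],"claw":0.5},{"offset":[-0.93,0.384,0],"rotation":[0,0,-0.66],"claw":0.5},{"offset":[-0.93,0.384,0],"rotation":[0,0,-0.72],"claw":0.5},{"offset":[-0.93,0.384,0],"rotation":[0,0,-0.758],"claw":0.5},{"offset":[-0.93,0.384,0],"rotation":[0,0,-0.758],"claw":0.5},{"offset":[-0.93,0.384,0],"rotation":[0,0,-0.758],"claw":0.5}], "force": 20}}

```text
clock: 47.97
tcp_pos: [0.4594, 0.0407, 0.2143]
orientation: [-2.398, -2.027, 0.004]
contact_force: [-0.1, -0.5, -0.4]
grip_width: 0.0429
gripper_force: 0.0
```

```bash
python3 m.py
```

```text
47.97 M [ 0.03  0.04 -0.06] F [-0.1 -0.5 -0.4] [0.4594 0.0407 0.2143] yaw 1.403 0.042928010596330765 [ 0.12  0.17 -0.38  2.04  0.08  0.95 -0.47]
```

Call:
{"op": "drive_tool", "data": {"rows": [{"offset":[0,0.02,0.25],"rotation":[0,0,0],"claw":0.5},{"offset":[0,0.02,0.5],"rotation":[0,0,0],"claw":0.5},{"offset":[0,0.02,0.7],"rotation":[0,0,0],"claw":0.5},{"offset":[0,0.02,0.85],"rotation":[0,0,0],"claw":0.5},{"offset":[0,0.02,0.95],"rotation":[0,0,0],"claw":0.5},{"offset":[0,0.02,0.95],"rotation":[0,0,0],"claw":0.5}]}}

```text
clock: 48.47
tcp_pos: [0.4604, 0.0401, 0.0698]
orientation: [-2.396, -2.026, 0.009]
contact_force: [-0.2, 0.2, 0.4]
grip_width: 0.0428
gripper_force: 0.0
```

Call:
{"op": "drive_tool", "data": {"rows": [{"offset":[0,0,0.05],"rotation":[0,0,0],"claw":0.5},{"offset":[0,0,0.1],"rotation":[0,0,0],"claw":0.5},{"offset":[0,0,0.2],"rotation":[0,0,0],"claw":0.5},{"offset":[0,0,0.2],"rotation":[0,0,0],"claw":0.5},{"offset":[0,0,0.2],"rotation":[0,0,0],"claw":0.1},{"offset":[0,0,0.2],"rotation":[0,0,0],"claw":0.1},{"offset":[0,0,0.2],"rotation":[0,0,0],"claw":0.1},{"offset":[0,0,0.2],"rotation":[0,0,0],"claw":0.1},{"offset":[0,0,0.2],"rotation":[0,0,0],"claw":0.1}]}}

```text
clock: 49.22
tcp_pos: [0.4619, 0.0408, 0.044]
orientation: [-2.396, -2.03, 0.003]
contact_force: [-5.6, 1.6, 5.9]
grip_width: 0.0155
gripper_force: 21.4
```

```bash
python3 m.py
```

```text
49.22 M [0.4  1.34 0.02] F [-5.6  1.6  5.9] [0.4619 0.0408 0.044 ] yaw 1.406 0.01553517677382179 [ 0.04  0.44 -0.31  2.17  0.25  0.56 -0.62]
```

Call:
{"op": "drive_tool", "data": {"rows": [{"offset":[0,0.005,-0.09],"rotation":[0,0,0],"claw":0.1},{"offset":[0,0.018,-0.179],"rotation":[0,0,0],"claw":0.1},{"offset":[0,0.04,-0.266],"rotation":[0,0,0],"claw":0.1},{"offset":[0,0.071,-0.35],"rotation":[0,0,0],"claw":0.1},{"offset":[0,0.11,-0.431],"rotation":[0,0,0],"claw":0.1},{"offset":[0,0.157,-0.508],"rotation":[0,0,0],"claw":0.1},{"offset":[0,0.212,-0.58],"rotation":[0,0,0],"claw":0.1},{"offset":[0,0.273,-0.646],"rotation":[0,0,0],"claw":0.1},{"offset":[0,0.341,-0.705],"rotation":[0,0,0],"claw":0.1},{"offset":[0,0.414,-0.757],"rotation":[0,0,0],"claw":0.1},{"offset":[0,0.414,-0.757],"rotation":[0,0,0],"claw":0.1}]}}

```text
clock: 50.13
tcp_pos: [0.5206, 0.0316, 0.1601]
orientation: [-2.392, -2.028, 0.012]
contact_force: [-26.4, 2.0, 37.4]
grip_width: 0.0149
gripper_force: 23.1
```

```bash
python3 m.py
```

```text
50.13 M [0.45 6.07 0.05] F [-26.4   2.   37.4] [0.5206 0.0316 0.1601] yaw 1.406 0.014857908834984852 [ 0.11  0.34 -0.35  1.96  0.15  0.87 -0.48]
```

Call:
{"op": "drive_tool", "data": {"rows": [{"offset":[0,-0.012,-0.018],"rotation":[0,0,0],"claw":0.1},{"offset":[0,-0.012,-0.018],"rotation":[0,0,0],"claw":0.1},{"offset":[0,-0.012,-0.018],"rotation":[0,0,0],"claw":0.1}]}}

```text
clock: 50.38
tcp_pos: [0.5209, 0.0315, 0.1608]
orientation: [-2.395, -2.03, 0.004]
contact_force: [-10.7, 2.0, 13.4]
grip_width: 0.015
gripper_force: 21.8
```

```bash
python3 m.py
```

```text
50.38 M [0.54 2.43 0.04] F [-10.7   2.   13.4] [0.5209 0.0315 0.1608] yaw 1.406 0.014975929034459327 [ 0.11  0.34 -0.35  1.97  0.15  0.87 -0.48]
```

Call:
{"op": "drive_tool", "data": {"rows": [{"offset":[0,-0.006,-0.008],"rotation":[0,0,0],"claw":0.1},{"offset":[0,0.033,-0.033],"rotation":[0,0,0],"claw":0.1},{"offset":[0,0.072,-0.053],"rotation":[0,0,0],"claw":0.1},{"offset":[0,0.072,-0.053],"rotation":[0,0,0],"claw":0.1}]}}

```text
clock: 50.72
tcp_pos: [0.5343, 0.0293, 0.169]
orientation: [-2.397, -2.031, -0.001]
contact_force: [-5.9, 2.1, 6.7]
grip_width: 0.0148
gripper_force: 21.5
```

```bash
python3 m.py
```

```text
50.72 M [0.38 1.46 0.1 ] F [-5.9  2.1  6.7] [0.5343 0.0293 0.169 ] yaw 1.406 0.014825710436247773 [ 0.12  0.34 -0.35  1.93  0.15  0.89 -0.47]
```

Call:
{"op": "drive_tool", "data": {"rows": [{"offset":[0,0.041,-0.018],"rotation":[0,0,0],"claw":0.1},{"offset":[0,0.082,-0.036],"rotation":[0,0,0],"claw":0.1},{"offset":[0,0.082,-0.036],"rotation":[0,0,0],"claw":0.1}]}}

```text
clock: 50.97
tcp_pos: [0.5471, 0.0271, 0.1743]
orientation: [2.397, 2.03, 0.003]
contact_force: [-3.6, 2.1, 7.3]
grip_width: 0.0149
gripper_force: 21.7
```

```bash
python3 m.py
```

```text
50.97 M [0.4  1.13 0.05] F [-3.6  2.1  7.3] [0.5471 0.0271 0.1743] yaw 1.406 0.014894974020780062 [ 0.12  0.36 -0.35  1.9   0.15  0.91 -0.47]
```

Call:
{"op": "drive_tool", "data": {"rows": [{"offset":[0,0.043,-0.018],"rotation":[0,0,0],"claw":0.1},{"offset":[0,0.086,-0.034],"rotation":[0,0,0],"claw":0.1},{"offset":[0,0.13,-0.046],"rotation":[0,0,0],"claw":0.1},{"offset":[0,0.173,-0.055],"rotation":[0,0,0],"claw":0.1},{"offset":[0,0.173,-0.055],"rotation":[0,0,0],"claw":0.1}]}}

```text
clock: 51.38
tcp_pos: [0.573, 0.0227, 0.1819]
orientation: [2.397, 2.03, 0.004]
contact_force: [-3.1, 2.2, 6.5]
grip_width: 0.015
gripper_force: 21.4
```

```bash
python3 m.py
```

```text
51.38 M [0.48 0.75 0.05] F [-3.1  2.2  6.5] [0.573  0.0227 0.1819] yaw 1.405 0.01495697759171865 [ 0.12  0.39 -0.34  1.84  0.15  0.94 -0.45]
```

Call:
{"op": "drive_tool", "data": {"rows": [{"offset":[0,0.045,-0.007],"rotation":[0,0,0],"claw":0.1},{"offset":[0,0.09,-0.012],"rotation":[0,0,0],"claw":0.1},{"offset":[0,0.14,-0.014],"rotation":[0,0,0],"claw":0.1},{"offset":[0,0.14,-0.014],"rotation":[0,0,0],"claw":0.1}]}}

```text
clock: 51.72
tcp_pos: [0.5939, 0.0191, 0.1834]
orientation: [2.397, 2.03, 0.003]
contact_force: [-0.6, 2.5, 3.9]
grip_width: 0.0154
gripper_force: 21.4
```

```bash
python3 m.py
```

```text
51.72 M [0.58 0.33 0.06] F [-0.6  2.5  3.9] [0.5939 0.0191 0.1834] yaw 1.405 0.015384134201240265 [ 0.12  0.42 -0.33  1.79  0.16  0.96 -0.44]
```

Call:
{"op": "drive_tool", "data": {"rows": [{"offset":[0,0.015,0],"rotation":[0,0,0],"claw":0.1},{"offset":[0,0.03,0],"rotation":[0,0,0],"claw":0.1},{"offset":[0,0.03,0],"rotation":[0,0,0],"claw":0.1},{"offset":[0,0.03,0],"rotation":[0,0,0],"claw":0.1}]}}

```text
clock: 52.05
tcp_pos: [0.5952, 0.0189, 0.1834]
orientation: [-2.395, -2.03, 0.003]
contact_force: [-6.4, 3.4, 7.0]
grip_width: 0.0153
gripper_force: 21.7
```

```bash
python3 m.py
```

```text
52.05 M [0.83 1.68 0.  ] F [-6.4  3.4  7. ] [0.5952 0.0189 0.1834] yaw 1.406 0.015342923413393697 [ 0.12  0.42 -0.33  1.78  0.16  0.97 -0.44]
```

It's at the end stop. Releasing and retreating upward.

Call:
{"op": "drive_tool", "data": {"rows": [{"offset":[0,0,0],"rotation":[0,0,0],"claw":0.5},{"offset":[0,0,0],"rotation":[0,0,0],"claw":0.5},{"offset":[0,0,0],"rotation":[0,0,0],"claw":0.5},{"offset":[0,0,0],"rotation":[0,0,0],"claw":0.5},{"offset":[0,0,-0.1],"rotation":[0,0,0],"claw":0.5},{"offset":[0,0,-0.3],"rotation":[0,0,0],"claw":0.5},{"offset":[0,0,-0.6],"rotation":[0,0,0],"claw":0.5},{"offset":[0,0,-0.8],"rotation":[0,0,0],"claw":0.5},{"offset":[0,0,-0.8],"rotation":[0,0,0],"claw":0.5},{"offset":[0,0,-0.8],"rotation":[0,0,0],"claw":0.5}]}}

```text
clock: 52.88
tcp_pos: [0.5979, 0.0182, 0.3056]
orientation: [2.395, 2.028, 0.006]
contact_force: [0.2, -0.1, -0.1]
grip_width: 0.0429
gripper_force: 0.0
```

```bash
python3 m.py; python3 look.py
python3 - <<'E'
from h import *
f=dict(np.load("scene1.npz"));P=cloud(f);im=f["frame"]
d=(im.max(2)<85)&(P[...,0]>.4)&(P[...,0]<.75)&(P[...,1]>-.2)&(P[...,1]<.24)&(P[...,2]>.04)&(P[...,2]<.22)
for c,a,l in blobs(d,30): q=P[l]; print(c.round(1),a,q.mean(0).round(3),q.min(0).round(3),q.max(0).round(3))
h=hsv(f);m=(h[...,0]>18)&(h[...,0]<34)&(h[...,1]>140)&(h[...,2]>60);m[300:]=0
for c,a,l in blobs(m,60): print("lid",c.round(1),a,np.percentile(P[l][:,2],[50,95]))
E
```

```text
52.88 M [0.02 0.04 0.02] F [ 0.2 -0.1 -0.1] [0.5979 0.0182 0.3056] yaw 1.405 0.04292907709911711 [ 0.14  0.31 -0.34  1.64  0.11  1.2  -0.4 ]
52.88 [0.5979 0.0182 0.3056] 0.04292907709911711 0.0 [ 0.2 -0.1 -0.1] [[0.165, 0.986, 0.005], [0.986, -0.165, -0.0], [0.001, 0.005, -1.0]]
scene [([0.6895, -0.3185], 70)]
top [([0.7727, -0.2763], 28)]
[307.5 202.4] 828 [0.601 0.027 0.171] [ 0.544 -0.109  0.04 ] [0.626 0.151 0.2  ]
lid [327.9 229.9] 509 [0.09935156 0.10229679]
```

```bash
python3 -c "
from bench import hand_in
print(hand_in())"
```

```text
the job is handed in; nothing more can be done
None
```

I packed the kit and handed it in at about 53 s: all five wheels went into the jar, the cork block stands on its sole in the tray, the lid is screwed home against its stop, and the handle stayed upright after I let go; `hand_in` returned no verdict, and I did not count the wheels inside the jar, though none is left on the bench.

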